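Feed a tube rack into the reader bay with the pusher carriage

TASK

Load the reader: first draw the blue pusher carriage by its orange handle fully back to its rear stop, the end away from the hood, then set the tube rack with the green side panels upright and lengthwise on the rollers, in the open part of the lane between pusher and hood, and let go of it. Then slide the carriage by its handle fully forward to the red front stop, so that the pusher, and not the fingers, rolls the rack fully into the bay under the hood. Leave the three bottles standing where they are.

Things in the scene. Friction and masses are not known exactly. Their poses are not given: they have to be found in the camera images.
- station: Fixed reader station, placed and yawed differently each time. Origin: underside of base plate on the lane's centre line; y along the lane to the bay, x away from the robot. Plate x -130..55, y -160..180, 12 mm thick. Lane: 13 grey rollers (tops z 41 mm) between guides with inner faces at x = +-31, tops z 53 mm. Rail along y at x -95, in front of the lane, grey stop at the -y end, red stop at +y.
- hood (a point): Middle over the rail of the lower rear edge of the white reader hood, a box x -125..59, y 55..175, z 190..248 mm in the station frame (axes as the station), over the bay. At the front stop the handle is just beside this edge, so there the tool must lean back, its upper end towards -y of the station, 25 to 45 degrees. Bay end wall: face at y 160; bay back wall: x 47.
- bay (a point): Where the centre of the rack's underside lies when the rack is fully in the bay: x 0, y 114, z 41 mm in the station frame (axes as the station).
- loading (a point): Middle of the open part of the lane at roller height: x 0, y -30, z 41 mm in the station frame (axes as the station). With the carriage at its rear stop, the place for the centre of the rack's underside; up to 30 mm along the lane either way counts.
- handle (a point): Middle of the grip of the carriage's orange handle (axes as the station): x -95, y -135, z 95 mm in the station frame with the carriage at its rear stop. A bar 20 mm wide along x, 16 mm thick, leaning 35 degrees from upright towards -y (away from the hood); it goes on 30 mm beyond this point, and 58 mm below it to the blue carriage block (x 36, y 56 mm, top z 48 mm).
- pusher (a point): Middle of the pusher plate's face towards the bay (axes as the station): x 0, y -115, z 72 mm in the station frame with the carriage at its rear stop. The plate is 54 mm wide, 12 mm thick and z 49..95 mm; a low arm (top z 64 mm) joins it to the block.
- carriage (a joint): Slide of the pusher carriage along +y of the station, m: 0 at the rear stop, 0.18 at the red front stop. It stays where it is left; sliding takes about 2 N.
- rack: Tube rack, white with green panels on both long sides, 92 (x) x 50 (y) x 66 (z) mm, about 0.3 kg. Origin: centre of its underside; x along its length. Grasp across the 50 mm width; solid between 3 and 60 mm height. Either end may lead.
- amber_bottle: Bystander: amber bottle with black cap, 54 mm diameter, 93 mm high; origin at centre of underside.
- tall_bottle: Bystander: clear bottle with teal cap and label, 56 mm diameter, 159 mm high; origin at centre of underside.
- clear_bottle: Bystander: small clear bottle with blue cap, 46 mm diameter, 83 mm high; it stands between robot and station; origin at centre of underside.

How it is judged:
By the outcome, as a careful person would: the job done as asked, in the order asked, and still so for the second after the job is handed in, with the robot touching nothing.
It also fails if it takes over 69 s, if anything falls off the work surface, if the arm or the gripper's body presses on something with over 40 N, if the wrist force passes 120 N, or if a joint passes its speed limit or range.

ROBOT

A 7-joint arm with a two-finger parallel gripper is mounted at the origin on a cart in front of the work surface, level with it; the furniture and walls round the work are solid. World frame = base frame: x ahead of the robot, y to its left, z up, the work surface at z = 0. Lengths are in m, angles in degrees, forces in N, time in s.
With the tool pointing down it reaches from about 0.425 to 0.875 m from the base axis. Payload 4.7 kg.
Tool frame: the origin (TCP) lies on the centre line of the jaws, within the pads' length; the fingertips stand 8 mm ahead of it and the grasp point (between the pads) lies 11 mm behind it; x points along the fingers, y is the direction in which the jaws open and shut, and the axes are right-handed (so a half turn about x gives the same grasp; the last joint's range is limited). The gripper opens to 85 mm and grips with 20 to 120 N. Pads are 22 mm wide; open, the fingers measure 114 mm over their backs; the gripper's body (76 mm by 85 mm) begins 54 mm behind the grasp point. The pads swing forward as they close: fully open they stand 13 mm farther back than shut.
Start: joints at [74.949, 18.392, -4.016, 83.108, 1.295, 78.541, -3.26], TCP at [0.178, -0.625, 0.239] pointing down, gripper open.
Joint ranges: [-163.93, 163.93], [-17.29, 119.83], [-79.2, 71.16], [3.27, 140.29], [-89.18, 269.18], [5.43, 117.66], [-154.24, 154.24]. Speed limits (degrees/s): [147.25, 147.25, 180, 180, 180, 180, 180].

INTERFACE

Orientations are given as [roll, pitch, yaw] about the fixed x, y, z axes, in that order (R = Rz(yaw) Ry(pitch) Rx(roll)).
In Python, from workcell import env, eyes gives the robot as it stands.
- The arm moves only by the tool jog_arm, never from a script. Its argument "plan" is a list that holds one entry, the list of rows, each a list of 7 numbers: the shift along the tool's x, y, z in mm, then the turn, a rotation vector about the tool's x, y, z in rad, then the opening, from -1 (shut) to 1 (fully open), so that 0 is half open. In form: [[[tx, ty, tz, rx, ry, rz, fingers], ...]]. A call has 1 to 5 rows; each row shifts and turns the commanded pose from where the row before left it, along the tool's axes as they then stand; what a row does not reach is not made up. A row lasts 1/10 s, in which the tool goes at most 50 mm and 8.59 degrees, less where a joint would pass 70% of its speed; a pose out of reach is approached as far as the arm can. A call is refused whole if a number of a shift passes 50 or a number of a turn 0.15, either way. A call with a gripper value outside its range is refused whole. The fingers move at their own pace and stop on an object; "force" is the grip in N (left out, the last holds). Time passes only in rows, so rows that do not move let the fingers close. It gives the time, the measured TCP pose, the force and the opening at its end, in the units of the state.
- env.state(): the state, without advancing time (a new reading comes with each control period).
- eyes.capture(name): name is "side" or "top"; returns a dict with "img" (480x640x3 uint8, blue, green, red), "fx", "fy", "cx", "cy" (pixels), "k1" (the pictures are not rectified: a ray, as slopes to the right and down, at radius r is drawn at 1 + k1 r^2 times it, then the intrinsics apply), "origin" and "attitude" of the camera in the world. Camera axes: x right, y up, looking along -z (the intrinsics and any distortion apply to the point x, -y, -z); pixel columns grow to the right and rows downward; lengths in m; the calibration is good to about 2 mm. A picture is of the moment at which its call begins. There is no depth.
- env.finish_job(): hands the job in, once; it reports no verdict.
The state is a dict: "t": time; "q": joint angles; "joint_velocities": joint speeds; "joint_torque": joint torques, N m; "eef_pos": TCP position; "eef_rot": TCP orientation; "ft_force": force on the tool from outside, world axes, zero at the start; "wrist_torque": the same for the moment, N m; "opening": finger opening in m.
Only numpy, scipy, OpenCV 4.12 (cv2) and the standard library are available. Lean on these libraries where they do the work, as an engineer would, in place of code of your own. Each camera call takes 0.05 s, during which the arm holds its last target.

## Working session

There is one attempt and no reset: what is moved stays moved. The work goes in short steps, Python scripts to look and compute and a tool call to move; the robot and the scene stay as the last step left them, time stands still between calls to the robot, and variables do not carry over. Pictures are saved under pics/ and viewed, and the job is handed in when it is done.

Besides the shell and the picture viewer there is one more tool, called after "Call:" as name([rows], argument=value, ...), one row to a line, values as JSON. jog_arm: Moves the arm, as the interface text tells. Its arguments: {"type":"object","properties":{"plan":{"type":"array","items":{"type":"array","items":{"type":"array","items":{"type":"number"}}}},"force":{"type":"number"}},"required":["plan"]}

```bash
ls; mkdir -p pics; python3 - <<'E'
from workcell import env, eyes
import cv2
print(env.state())
for n in("side","top"):
    c=eyes.capture(n); cv2.imwrite(f"pics/{n}0.png",c["img"]); print({k:v for k,v in c.items() if k!="img"})
E
```

```text
pics
{'t': 0.0, 'q': array([74.94830246, 18.43871175, -4.01587787, 83.1748566 ,  1.29546331,
       78.54126326, -3.2595117 ]), 'joint_velocities': array([ 0.02407627, -0.06426963,  0.08234191, -0.02259416,  0.07981795,
        0.05903795,  0.07694167]), 'joint_torque': array([-7.13862914e-05, -4.93577242e+01, -3.82334925e-01, -3.14334440e+01,
        1.28287525e-02,  1.15268273e-02, -9.62106895e-06]), 'eef_pos': array([ 0.17744203, -0.62476566,  0.23822788]), 'eef_rot': array([-86.79466316,  89.89026825, 109.06769248]), 'ft_force': array([-0.67528632,  0.87973969,  0.28749746]), 'wrist_torque': array([-0.01227858, -0.02408499,  0.01280167]), 'opening': 0.08572707221861772}
{'fx': 597.3244885318941, 'fy': 597.3244885318941, 'cx': 317.8398545076007, 'cy': 244.54358438893541, 'k1': -0.001476730985496477, 'origin': array([-0.52904386,  0.469081  ,  0.88701413]), 'attitude': array([  55.91770228,   -0.69156187, -113.42724895])}
{'fx': 446.7336405776083, 'fy': 446.7336405776083, 'cx': 319.7015571153047, 'cy': 238.05829529361517, 'k1': 0.03228570830961563, 'origin': array([0.43034297, 0.02427119, 1.12173509]), 'attitude': array([  3.11846597,   0.48152767, -90.23349716])}
```

View pics/side0.png

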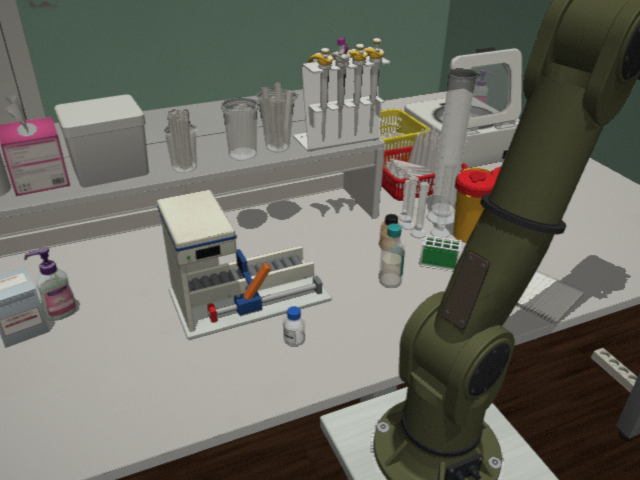

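View pics/top0.png

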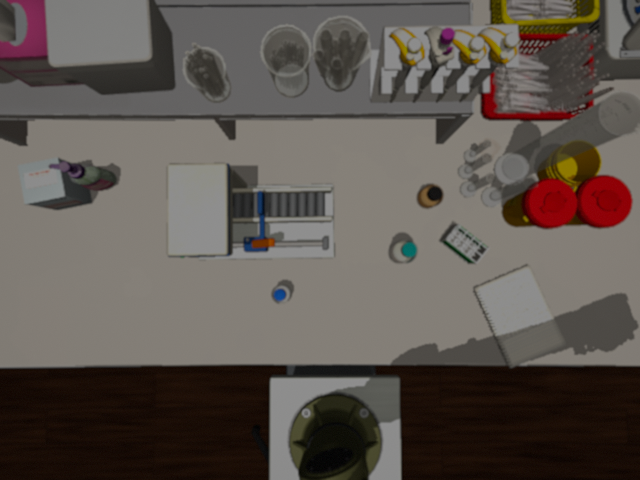

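```bash
cat > h.py <<'E'
import numpy as np, cv2
from scipy.spatial.transform import Rotation as R
from workcell import env, eyes
def rot(a): return R.from_euler('xyz',a,degrees=True)
CAL={}
def cap(n):
    c=eyes.capture(n); return c
def proj(c,P):
    p=rot(c["attitude"]).inv().apply(np.atleast_2d(P)-c["origin"])
    u=p[:,0]/-p[:,2]; v=-p[:,1]/-p[:,2]; r2=u*u+v*v; s=1+c["k1"]*r2
    return np.c_[c["cx"]+c["fx"]*u*s, c["cy"]+c["fy"]*v*s]
def ray(c,px):
    K=np.array([[c["fx"],0,c["cx"]],[0,c["fy"],c["cy"]],[0,0,1.]])
    q=cv2.undistortPoints(np.array(px,float).reshape(-1,1,2),K,np.array([c["k1"],0,0,0.])).reshape(-1,2)
    d=np.c_[q[:,0],-q[:,1],-np.ones(len(q))]
    return rot(c["attitude"]).apply(d)
def onz(c,px,z):
    d=ray(c,px); o=c["origin"]; return o+d*((z-o[2])/d[:,2])[:,None]
def crop(c,x0,y0,x1,y1,s,name):
    cv2.imwrite("pics/"+name,cv2.resize(c["img"][y0:y1,x0:x1],None,fx=s,fy=s,interpolation=cv2.INTER_CUBIC))
E
python3 - <<'E'
from h import *
import pickle
s=cap("side");t=cap("top")
pickle.dump((s,t),open("c0.pkl","wb"))
crop(t,160,150,350,270,4,"t1.png")
crop(t,380,170,500,275,5,"t2.png")
crop(s,150,180,345,350,4,"s1.png")
crop(s,370,205,470,295,6,"s2.png")
E
```

```text
(no output)
```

View pics/t1.png

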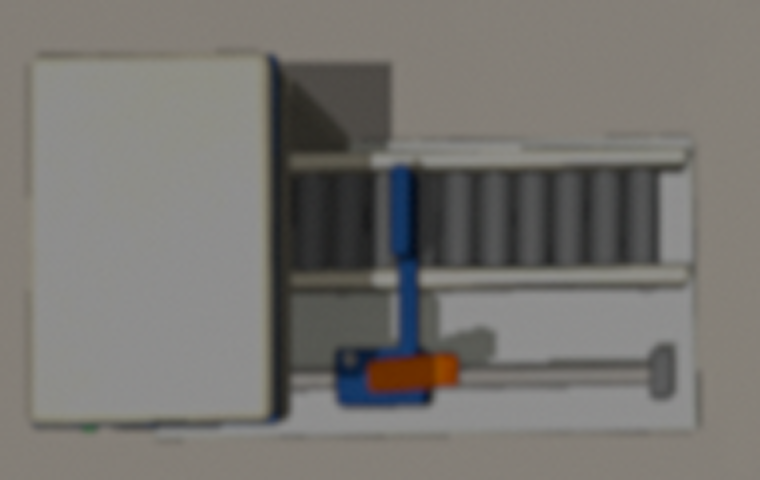

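View pics/t2.png

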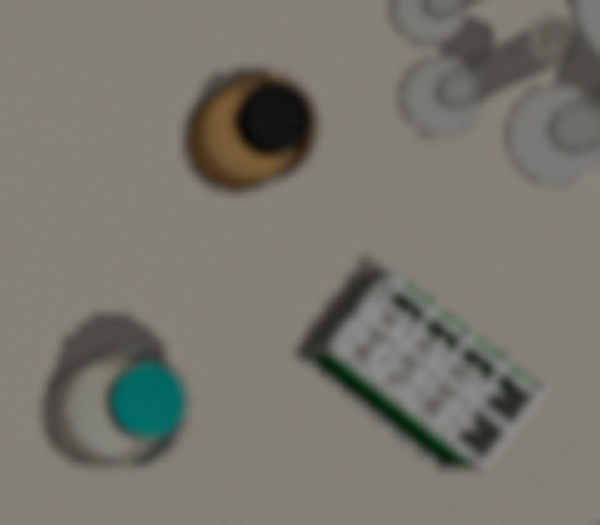

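View pics/s1.png

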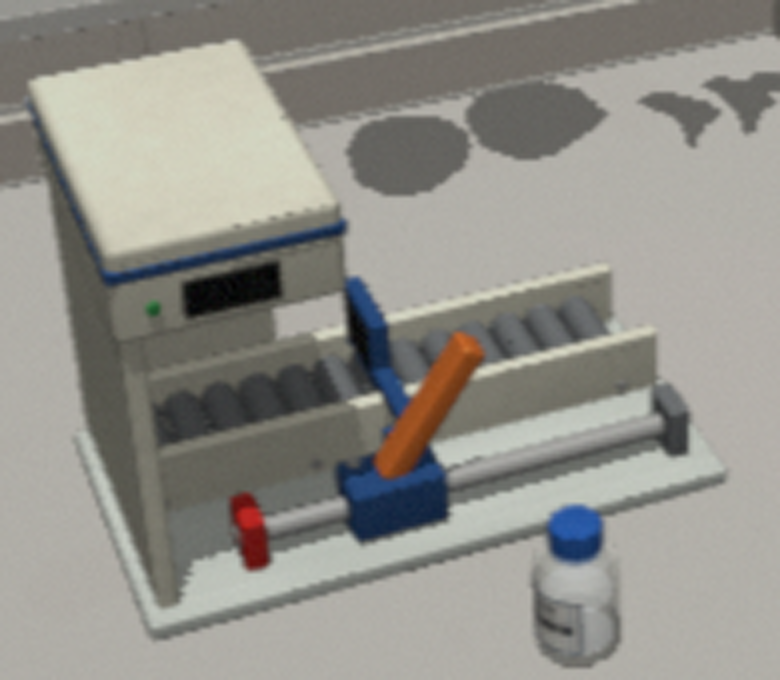

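View pics/s2.png

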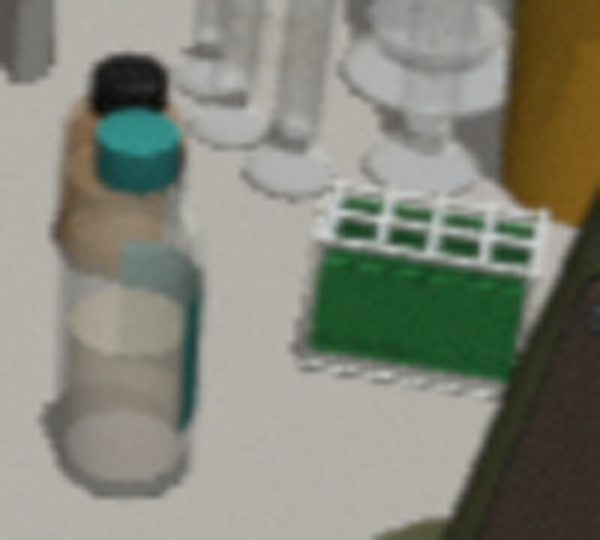

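```bash
cat > fit.py <<'E'
from h import *
import pickle
from scipy.optimize import least_squares
s,t=pickle.load(open("c0.pkl","rb"))
def U(p,off,k): return (np.array(p,float)+.5)/k-.5+np.array(off)
T1=lambda *p:U(p,(160,150),4); S1=lambda *p:U(p,(150,180),4)
T2=lambda *p:U(p,(380,170),5); S2=lambda *p:U(p,(370,205),6)
def pose(v,P): return R.from_euler('z',v[2]).apply(np.array(P)/1000.)+[v[0],v[1],0]
def fit(obs,x0):
    def f(v): return np.concatenate([(proj(c,pose(v,[P]))[0]-px) for c,P,px in obs])
    r=least_squares(f,x0,loss='soft_l1'); print(np.round(r.x[:2],4),np.degrees(r.x[2]).round(2)); print(f(r.x).reshape(-1,2).round(1).tolist()); return r.x
st=fit([(t,(-130,-160,12),T1(695,432)),(t,(55,-160,12),T1(693,137)),(t,(59,175,248),T1(32,58)),(t,(-125,175,248),T1(30,420)),(t,(59,55,248),T1(270,58)),(t,(-125,55,248),T1(272,420)),
(s,(-130,-160,12),S1(727,469)),(s,(-130,180,12),S1(155,630)),(s,(-125,175,248),S1(105,265)),(s,(-125,55,248),S1(343,216)),(s,(59,55,248),S1(240,42)),(s,(59,175,248),S1(30,82))],[.5,.2,0])
rk=fit([(t,(-46,25,66),T2(385,268)),(t,(46,25,66),T2(545,385)),(t,(46,-25,66),T2(480,468)),(t,(-46,-25,66),T2(320,350)),
(s,(-46,25,66),S2(335,180)),(s,(46,25,66),S2(550,210)),(s,(46,-25,66),S2(540,272)),(s,(-46,-25,66),S2(315,238))],[.5,-.3,np.radians(-125)])
import json; json.dump(dict(st=list(st),rk=list(rk)),open("poses.json","w"))
# carriage: handle tip
for g in (.09,.1,.11,.12):
    e=np.array([0,-np.sin(np.radians(35)),np.cos(np.radians(35))])*30
    P=[np.array([-95,-135+1000*g,95])+e, [0,-115+1000*g,95],[-95-18,-135-40+1000*g,48]]
    print(g,(np.array([proj(t,pose(st,P))])-[160,150])*4,(proj(s,pose(st,P))-[150,180])*4)
for n,c,px,z in (("amberT",t,T2(275,117),.093),("tallT",t,T2(148,400),.159),("tallS",s,S2(139,130),.159),("amberS",s,S2(130,70),.093),("clearS",s,S1(576,520),.083)): print(n,onz(c,[px],z))
print(onz(t,[(280,294.5)],.083))
E
python3 fit.py
```

```text
[0.5694 0.1599] 0.66
[[0.5, 0.3], [-0.3, 0.1], [-2.4, -0.5], [-2.0, 2.3], [-0.9, -1.3], [-0.9, 1.3], [1.8, 0.1], [-0.2, -0.1], [0.7, -3.0], [1.6, -4.0], [1.8, -1.9], [-0.3, -1.4]]
[ 0.4742 -0.3113] -127.96
[[0.2, -0.3], [-0.1, 0.2], [0.0, 0.5], [0.4, 0.1], [-1.2, -0.7], [-0.1, -0.3], [0.4, 0.3], [-0.1, 0.3]]
0.09 [[[524.70859601 370.31244185]
  [461.42602658 209.08693628]
  [571.57332446 404.9017168 ]]] [[550.19490292 322.99915538]
 [430.80895755 284.37920682]
 [601.58572633 433.84280497]]
0.1 [[[506.90901741 370.5973174 ]
  [444.13405432 209.36547305]
  [554.94002648 405.16609631]]] [[533.25267587 327.16807385]
 [414.45805432 288.23368742]
 [585.20764205 438.1884875 ]]
0.11 [[[489.10957787 370.88229467]
  [426.8411138  209.64314651]
  [538.30764831 405.43074969]]] [[516.22138558 331.35890226]
 [398.02575953 292.10735934]
 [568.74565103 442.5564099 ]]
0.12 [[[471.30993644 371.16737907]
  [409.54689364 209.91996224]
  [521.67591113 405.6956812 ]]] [[499.10033611 335.57181178]
 [381.51147125 296.00036456]
 [552.19911429 446.94674138]]
amberT [[ 0.58938641 -0.23296449  0.093     ]]
tallT [[ 0.45711856 -0.16007414  0.159     ]]
tallS [[ 0.45801068 -0.15472922  0.159     ]]
amberS [[ 0.5909379  -0.23134104  0.093     ]]
clearS [[0.35630422 0.12944464 0.083     ]]
[[0.35666048 0.12512491 0.083     ]]
```

```bash
cat > fit2.py <<'E'
exec(open("fit.py").read().split("st=fit")[0])
import json
st=fit([(t,(-130,-160,12),T1(695,432)),(t,(55,-160,12),T1(693,137)),(s,(-130,-160,12),S1(727,469)),(s,(-130,180,12),S1(155,630)),],[.5,.2,0])
d=json.load(open("poses.json")); d["st"]=list(st); json.dump(d,open("poses.json","w"))
import itertools
def draw(c,img,P,col,off,k):
    p=((proj(c,pose(st,P))-off+.5)*k-.5).astype(int); cv2.polylines(img,[p],False,col,1)
def box(a,b):
    x0,y0,z0=a;x1,y1,z1=b
    return [[(x0,y0,z),(x1,y0,z),(x1,y1,z),(x0,y1,z),(x0,y0,z)] for z in(z0,z1)]
g=105
e=np.array([0,-np.sin(np.radians(35)),np.cos(np.radians(35))]);f=np.array([0,np.cos(np.radians(35)),np.sin(np.radians(35))])*8
m=np.array([-95,-135+g,95.]); a=m+30*e;b=m-58*e
def over(c,off,sz,k,name,g):
    img=cv2.resize(c["img"][off[1]:off[1]+sz[1],off[0]:off[0]+sz[0]],None,fx=k,fy=k,interpolation=cv2.INTER_CUBIC)
    L=[]
    L+=box((-130,-160,0),(55,180,12)); L+=box((-125,55,190),(59,175,248))
    L+=[[(x,-150,53),(x,60,53)] for x in(-31,31)]
    for l in L: draw(c,img,l,(0,0,255),off,k)
    for l in [[a+f,b+f],[a-f,b-f],[a+f+[10,0,0],a+f-[10,0,0],a-f-[10,0,0],a-f+[10,0,0],a+f+[10,0,0]]]+box((-27,-127+g,49),(27,-115+g,95)): draw(c,img,l,(0,255,255),off,k)
    cv2.imwrite("pics/"+name,img)
over(t,(160,150),(190,120),4,"ot.png",g); over(s,(150,180),(195,150),4,"os.png",g)
E
python3 fit2.py
```

```text
[0.57   0.1606] 0.69
[[0.2, 0.1], [-0.6, -0.2], [1.4, -0.0], [-0.6, -0.2]]
```

View pics/ot.png

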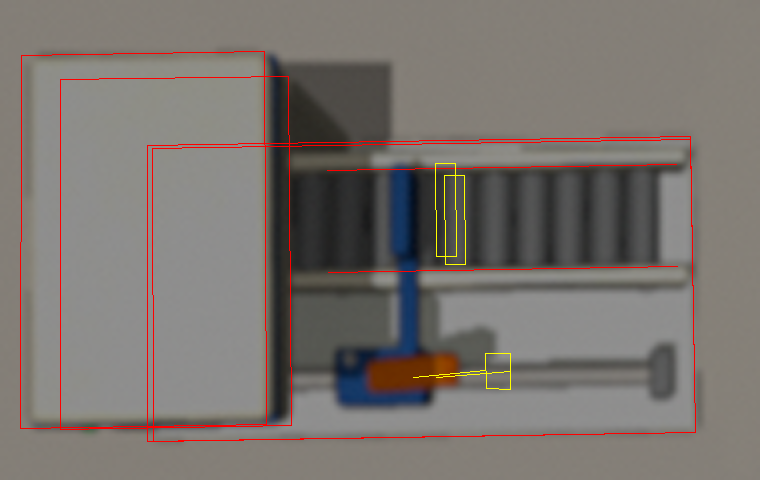

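View pics/os.png

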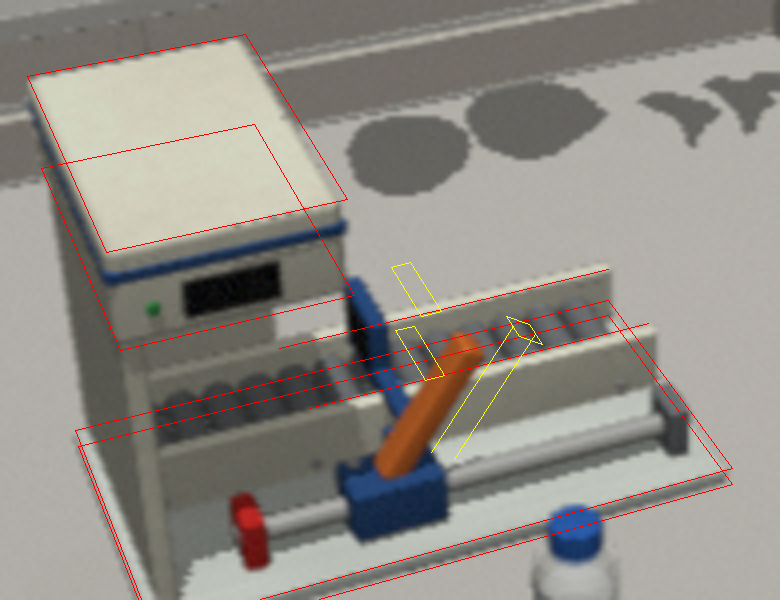

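```bash
cat >> h.py <<'E'
import json
_p=json.load(open("poses.json")); ST=_p["st"]; RK=_p["rk"]
def S(P): return R.from_euler('z',ST[2]).apply(np.array(P)/1000.)+[ST[0],ST[1],0]
def orient(a,y):
    a=np.array(a,float);a/=np.linalg.norm(a);y=np.array(y,float);y-=a*(a@y);y/=np.linalg.norm(y)
    return R.from_matrix(np.c_[a,y,np.cross(a,y)])
def stat():
    s=env.state(); return s,s["eef_pos"],rot(s["eef_rot"])
def best(Rc,a,y):
    c=[orient(a,y),orient(a,-np.array(y))]; return min(c,key=lambda r:(Rc.inv()*r).magnitude())
def rows(p1,R1,p0=None,R0=None,vmax=45,nmin=1):
    """straight line rows from p0,R0 to p1,R1"""
    if p0 is None: s,p0,R0=stat()
    rv=(R0.inv()*R1).as_rotvec(); d=(np.array(p1)-p0)*1000
    n=max(nmin,int(np.ceil(np.linalg.norm(d)/vmax)),int(np.ceil(np.linalg.norm(rv)/.14)))
    print("n",n,"dist",d.round(1),"ang",np.degrees(np.linalg.norm(rv)).round(1))
    for i in range(n):
        Ri=R0*R.from_rotvec(rv*i/n); tr=Ri.inv().apply(d/n)
        print([float(x) for x in tr.round(1)],[float(x) for x in (rv/n).round(3)])
def brief():
    s=env.state(); print("t",round(s["t"],2),"p",s["eef_pos"].round(4),"q",s["q"].round(1),"F",s["ft_force"].round(1),"open",round(s["opening"],4))
E
python3 - <<'E'
from h import *
brief(); s,p,Rc=stat(); print(Rc.as_matrix().round(3))
t=np.radians(35); yw=R.from_euler('z',ST[2])
a=yw.apply([0,np.sin(t),-np.cos(t)]); R1=best(Rc,a,yw.apply([1,0,0])); print(R1.as_matrix().round(2))
h=S([-95,-135+130,95]); print(h)
pre=h-.079*a; via=[0.36,-0.25,0.30]
print(pre)
rows(via,Rc,p,Rc); rows(pre+[0,0,.06],R1,via,Rc)
E
```

```text
t 0.2 p [ 0.1775 -0.6249  0.2386] q [74.9 18.4 -4.  83.1  1.3 78.5 -3.3] F [ 0.4  1.  -0.2] open 0.0852
[[-0.     0.273 -0.962]
 [ 0.001 -0.962 -0.273]
 [-1.    -0.001  0.   ]]
[[-0.01  1.    0.01]
 [ 0.57  0.01 -0.82]
 [-0.82 -0.   -0.57]]
[0.47505022 0.15448703 0.095     ]
[0.47559235 0.10917773 0.15971301]
n 10 dist [182.5 374.9  61.4] ang 0.0
[-6.1, -31.1, -27.8] [0.0, 0.0, 0.0]
[-6.1, -31.1, -27.8] [0.0, 0.0, 0.0]
[-6.1, -31.1, -27.8] [0.0, 0.0, 0.0]
[-6.1, -31.1, -27.8] [0.0, 0.0, 0.0]
[-6.1, -31.1, -27.8] [0.0, 0.0, 0.0]
[-6.1, -31.1, -27.8] [0.0, 0.0, 0.0]
[-6.1, -31.1, -27.8] [0.0, 0.0, 0.0]
[-6.1, -31.1, -27.8] [0.0, 0.0, 0.0]
[-6.1, -31.1, -27.8] [0.0, 0.0, 0.0]
[-6.1, -31.1, -27.8] [0.0, 0.0, 0.0]
n 11 dist [115.6 359.2 -80.3] ang 81.5
[7.3, -28.5, -19.0] [-0.115, 0.047, -0.036]
[9.3, -25.9, -21.8] [-0.115, 0.047, -0.036]
[11.2, -22.9, -24.1] [-0.115, 0.047, -0.036]
[13.2, -19.6, -25.9] [-0.115, 0.047, -0.036]
[15.1, -16.0, -27.3] [-0.115, 0.047, -0.036]
[16.9, -12.2, -28.2] [-0.115, 0.047, -0.036]
[18.6, -8.3, -28.5] [-0.115, 0.047, -0.036]
[20.2, -4.3, -28.3] [-0.115, 0.047, -0.036]
[21.6, -0.4, -27.6] [-0.115, 0.047, -0.036]
[22.8, 3.5, -26.4] [-0.115, 0.047, -0.036]
[23.8, 7.3, -24.7] [-0.115, 0.047, -0.036]
```

Call:
jog_arm([
  [[-6, -31, -28, 0, 0, 0, 1], [-6, -31, -28, 0, 0, 0, 1], [-6, -31, -28, 0, 0, 0, 1], [-6, -31, -28, 0, 0, 0, 1], [-6, -31, -28, 0, 0, 0, 1]],
])

```text
t: 0.7
eef_pos: [0.2704, -0.4362, 0.2695]
eef_rot: [48.6, 90.0, -115.5]
ft_force: [0.4, -0.4, -0.8]
opening: 0.0853
```

Call:
jog_arm([
  [[-6, -31, -28, 0, 0, 0, 1], [-6, -31, -28, 0, 0, 0, 1], [-6, -31, -28, 0, 0, 0, 1], [-6, -31, -28, 0, 0, 0, 1], [-6, -31, -28, 0, 0, 0, 1]],
])

```text
t: 1.2
eef_pos: [0.3626, -0.2488, 0.2996]
eef_rot: [78.9, 90.0, -85.2]
ft_force: [1.6, -1.0, -0.1]
opening: 0.0856
```

```bash
python3 - <<'E'
from h import *
brief(); s,p,Rc=stat()
t=np.radians(35); yw=R.from_euler('z',ST[2])
a=yw.apply([0,np.sin(t),-np.cos(t)]); R1=best(Rc,a,yw.apply([1,0,0]))
h=S([-95,-135+130,95]); pre=h-.079*a
rows(pre+[0,0,.06],R1)
E
```

```text
t 1.2 p [ 0.3626 -0.2488  0.2996] q [ 56.3  -8.5 -22.5 104.7  -3.2  83.1 -39.7] F [ 1.6 -1.  -0.1] open 0.0856
n 11 dist [113.  358.  -79.9] ang 81.5
[7.2, -28.5, -18.8] [-0.115, 0.047, -0.036]
[9.2, -25.9, -21.5] [-0.115, 0.047, -0.036]
[11.1, -22.9, -23.8] [-0.115, 0.047, -0.036]
[13.1, -19.6, -25.7] [-0.115, 0.047, -0.036]
[15.0, -16.1, -27.1] [-0.115, 0.047, -0.036]
[16.8, -12.3, -28.0] [-0.115, 0.047, -0.036]
[18.5, -8.5, -28.3] [-0.115, 0.047, -0.036]
[20.1, -4.5, -28.2] [-0.115, 0.047, -0.036]
[21.5, -0.6, -27.5] [-0.115, 0.047, -0.036]
[22.7, 3.3, -26.3] [-0.115, 0.047, -0.036]
[23.8, 7.1, -24.6] [-0.115, 0.047, -0.036]
```

Call:
jog_arm([
  [[7, -28.5, -19, -0.115, 0.047, -0.036, 1], [9, -26, -21.5, -0.115, 0.047, -0.036, 1], [11, -23, -24, -0.115, 0.047, -0.036, 1], [13, -19.5, -25.5, -0.115, 0.047, -0.036, 1], [15, -16, -27, -0.115, 0.047, -0.036, 1]],
])

```text
t: 1.7
eef_pos: [0.4138, -0.0866, 0.2635]
eef_rot: [-159.4, 73.2, 69.9]
ft_force: [0.6, -0.5, -1.1]
opening: 0.0851
```

Call:
jog_arm([
  [[17, -12, -28, -0.115, 0.047, -0.036, 1], [18.5, -8.5, -28, -0.115, 0.047, -0.036, 1], [20, -4.5, -28, -0.115, 0.047, -0.036, 1], [21.5, -0.5, -27.5, -0.115, 0.047, -0.036, 1], [22.5, 3.5, -26, -0.115, 0.047, -0.036, 1]],
])

```text
t: 2.2
eef_pos: [0.4651, 0.0749, 0.2264]
eef_rot: [-176.6, 57.9, 87.2]
ft_force: [0.4, -0.2, -0.2]
opening: 0.0854
```

Call:
jog_arm([
  [[24, 7, -24.5, -0.115, 0.047, -0.036, 1], [0, 0, 0, 0, 0, 0, 1]],
])

```text
t: 2.4
eef_pos: [0.4744, 0.1102, 0.2178]
eef_rot: [-179.8, 55.0, 91.4]
ft_force: [-0.8, 0.5, -0.7]
opening: 0.0855
```

```bash
python3 - <<'E'
from h import *
brief(); s,p,Rc=stat()
t=np.radians(35); yw=R.from_euler('z',ST[2])
a=yw.apply([0,np.sin(t),-np.cos(t)]); R1=best(Rc,a,yw.apply([1,0,0]))
h=S([-95,-135+130,95]); pre=h-.079*a
rows(pre,R1)
c=cap("top"); crop(c,160,130,350,280,4,"t3.png")
c=cap("side"); crop(c,150,180,345,330,4,"s3.png")
E
```

```text
t 2.4 p [0.4744 0.1102 0.2178] q [ 37.6   3.8 -30.7 110.9 -34.1  74.5  19.9] F [-0.8  0.5 -0.7] open 0.0855
n 2 dist [  1.2  -1.  -58. ] ang 0.5
[23.5, 0.6, 17.1] [0.003, 0.0, 0.003]
[23.5, 0.6, 17.1] [0.003, 0.0, 0.003]
```

View pics/t3.png

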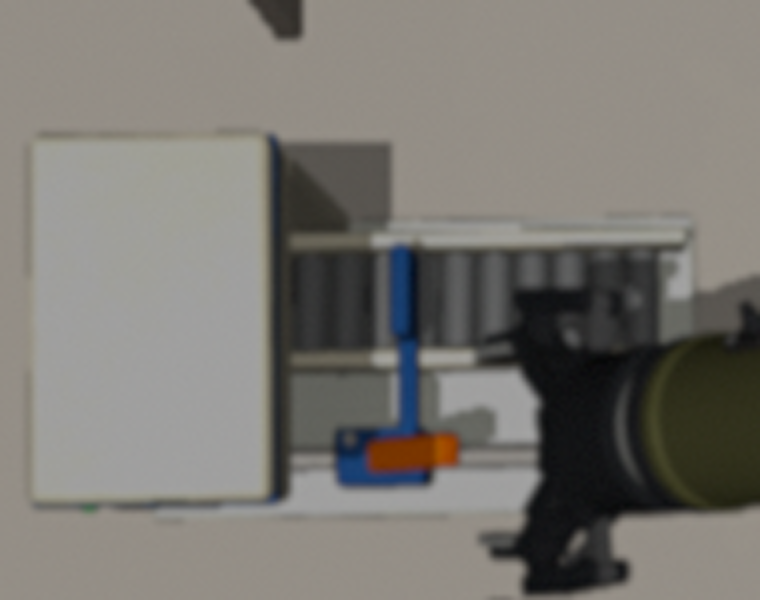

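View pics/s3.png

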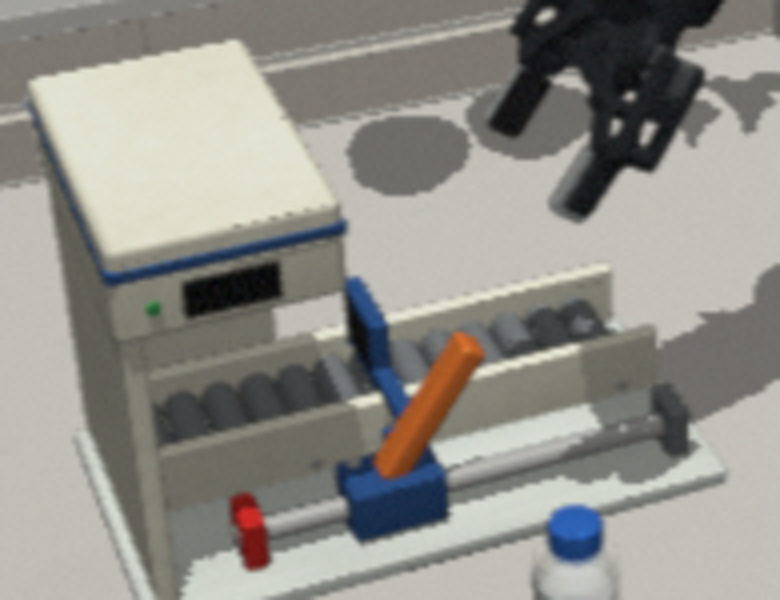

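Call:
jog_arm([
  [[23.5, 0.5, 17, 0.003, 0, 0.003, 1], [23.5, 0.5, 17, 0.003, 0, 0.003, 1], [26, 0, 0, 0, 0, 0, 1], [26, 0, 0, 0, 0, 0, 1], [13, 0, 0, 0, 0, 0, 1]],
])

```text
t: 3.0
eef_pos: [0.4751, 0.142, 0.1064]
eef_rot: [-180.0, 55.3, 90.2]
ft_force: [-0.8, -0.3, -0.6]
opening: 0.0852
```

```bash
python3 - <<'E'
from h import *
brief()
c=cap("top"); crop(c,160,150,350,290,4,"t4.png")
c=cap("side"); crop(c,150,180,345,330,4,"s4.png")
E
```

```text
t 3.0 p [0.4751 0.142  0.1064] q [ 34.1  11.5 -32.5 117.8 -33.9  58.9  21.9] F [-0.8 -0.3 -0.6] open 0.0852
```

View pics/t4.png

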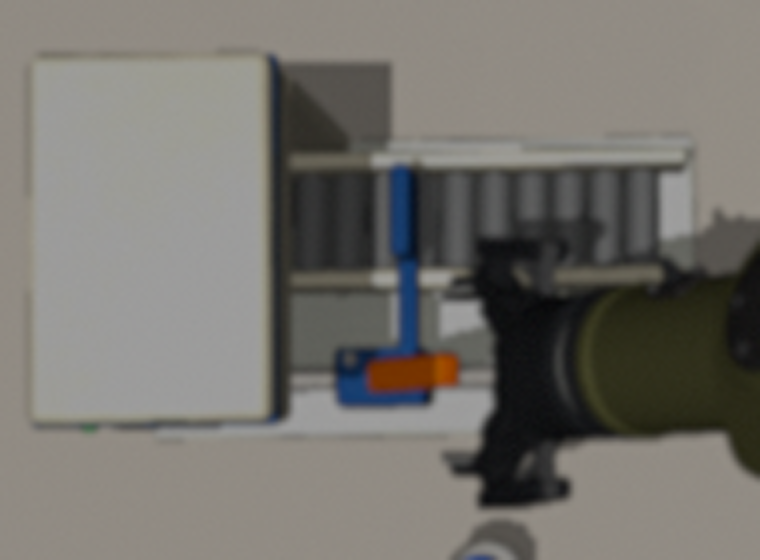

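View pics/s4.png

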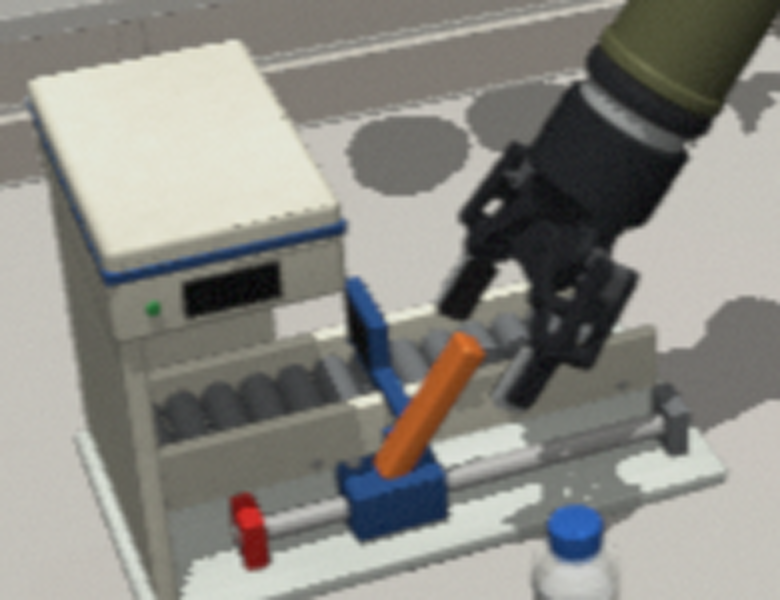

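Call:
jog_arm([
  [[8, 0, -1.5, 0, 0, 0, 1], [8, 0, -1.5, 0, 0, 0, 1], [0, 0, 0, 0, 0, 0, -1], [0, 0, 0, 0, 0, 0, -1], [0, 0, 0, 0, 0, 0, -1]],
], force=60)

```text
t: 3.6
eef_pos: [0.4763, 0.1537, 0.0965]
eef_rot: [179.8, 55.2, 90.1]
ft_force: [0.2, -0.7, -0.2]
opening: 0.0442
```

Call:
jog_arm([
  [[0, 0, 0, 0, 0, 0, -1], [0, 0, 0, 0, 0, 0, -1], [0, 0, 0, 0, 0, 0, -1], [0, 0, 0, 0, 0, 0, -1], [0, 0, 0, 0, 0, 0, -1]],
])

```text
t: 4.1
eef_pos: [0.4785, 0.1533, 0.0968]
eef_rot: [179.4, 55.3, 89.7]
ft_force: [6.6, 0.4, -3.0]
opening: 0.019
```

```bash
python3 - <<'E'
from h import *
brief()
c=cap("side"); crop(c,150,180,345,330,4,"s5.png")
c=cap("top"); crop(c,160,150,350,290,4,"t5.png")
E
```

```text
t 4.1 p [0.4785 0.1533 0.0968] q [ 33.1  12.6 -33.  118.1 -34.1  56.7  21.5] F [ 6.6  0.4 -3. ] open 0.019
```

View pics/s5.png

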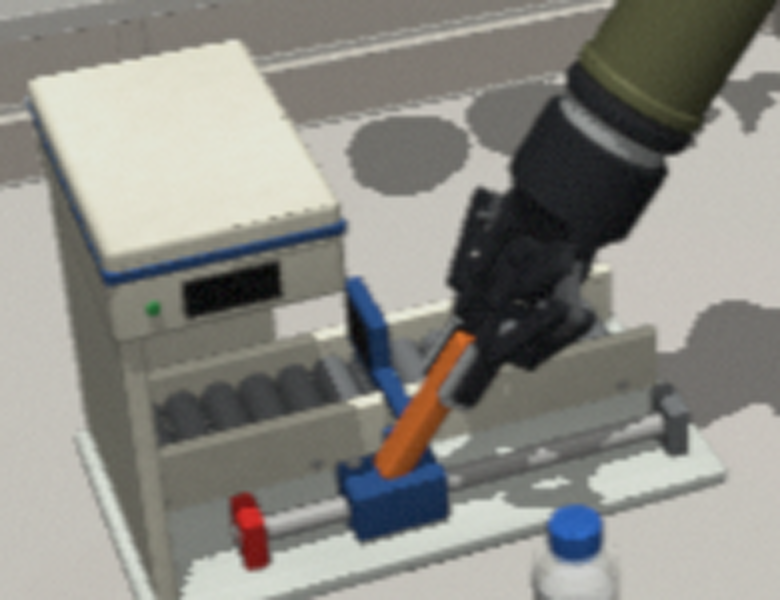

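View pics/t5.png

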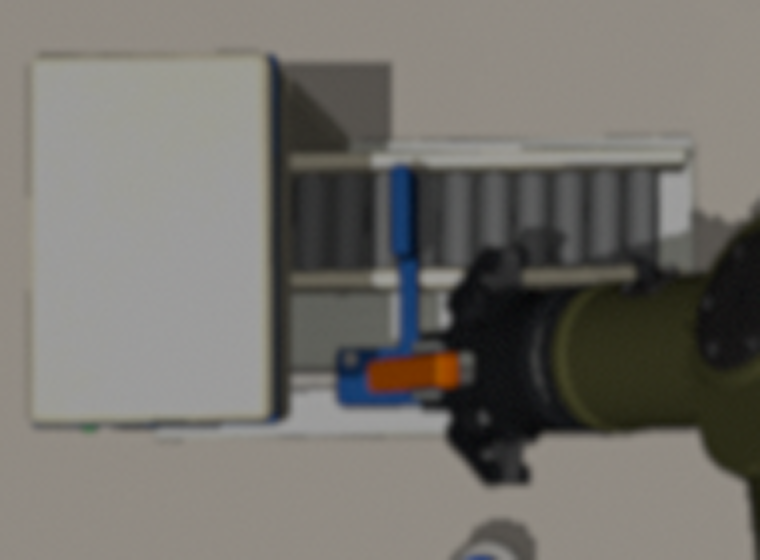

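Call:
jog_arm([
  [[-4.3, 0.5, 6.1, 0, 0, 0, -1], [-8.6, 0.5, 12.3, 0, 0, 0, -1], [-8.6, 0.5, 12.3, 0, 0, 0, -1], [-8.6, 0.2, 12.3, 0, 0, 0, -1], [-8.6, 0.2, 12.3, 0, 0, 0, -1]],
])

```text
t: 4.7
eef_pos: [0.4792, 0.0863, 0.0968]
eef_rot: [179.7, 55.2, 90.0]
ft_force: [4.8, 2.6, -2.0]
opening: 0.0192
```

Call:
jog_arm([
  [[-8.6, 0.2, 12.3, 0, 0, 0, -1], [-8.6, 0.2, 12.3, 0, 0, 0, -1], [-8.6, 0.2, 12.3, 0, 0, 0, -1], [0, 0, 0, 0, 0, 0, -1]],
])

```text
t: 5.1
eef_pos: [0.4797, 0.0389, 0.0968]
eef_rot: [179.8, 55.3, 90.0]
ft_force: [1.8, -2.1, 2.0]
opening: 0.0195
```

```bash
python3 - <<'E'
from h import *
brief()
c=cap("side"); crop(c,150,180,345,330,4,"s6.png")
E
```

```text
t 5.1 p [0.4797 0.0389 0.0968] q [ 40.5  14.9 -27.3 114.8 -30.1  64.2  29.9] F [ 1.8 -2.1  2. ] open 0.0195
```

View pics/s6.png

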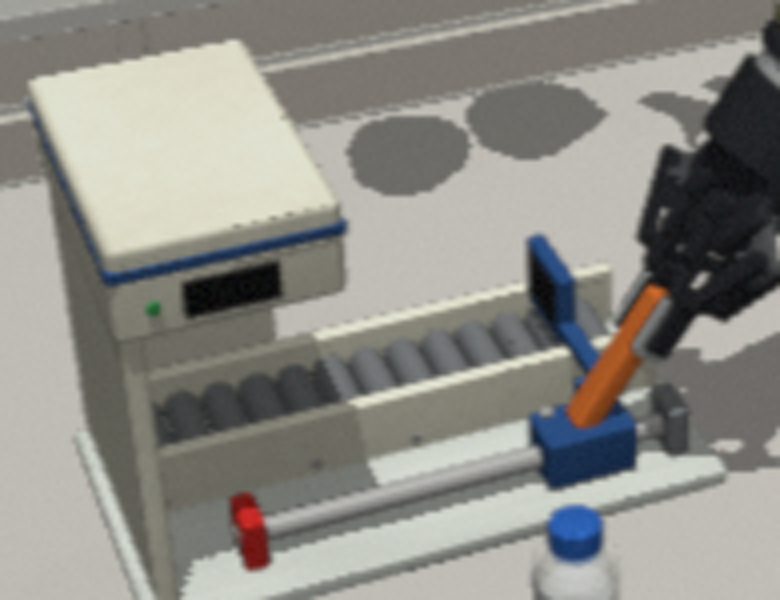

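Call:
jog_arm([
  [[-2.9, 0, 4.1, 0, 0, 0, -1], [-2.9, 0, 4.1, 0, 0, 0, -1], [-1.7, 0, 2.5, 0, 0, 0, -1]],
])

```text
t: 5.45
eef_pos: [0.4798, 0.0293, 0.0968]
eef_rot: [179.7, 55.2, 90.1]
ft_force: [5.0, 2.0, -2.0]
opening: 0.0188
```

Call:
jog_arm([
  [[-1.7, 0, 2.5, 0, 0, 0, -1], [-1.7, 0, 2.5, 0, 0, 0, -1], [0, 0, 0, 0, 0, 0, -1]],
])

```text
t: 5.75
eef_pos: [0.4799, 0.023, 0.0968]
eef_rot: [179.7, 55.2, 90.1]
ft_force: [4.7, 1.3, -1.4]
opening: 0.0194
```

Call:
jog_arm([
  [[-1.7, 0, 2.5, 0, 0, 0, -1], [-1.7, 0, 2.5, 0, 0, 0, -1], [0, 0, 0, 0, 0, 0, -1]],
])

```text
t: 6.05
eef_pos: [0.4799, 0.0197, 0.0968]
eef_rot: [179.7, 55.0, 90.2]
ft_force: [7.8, 7.9, -5.8]
opening: 0.0193
```

```bash
python3 - <<'E'
from h import *
brief()
c=cap("side"); crop(c,230,200,345,310,6,"s7.png")
E
```

```text
t 6.05 p [0.4799 0.0197 0.0968] q [ 41.7  15.7 -26.5 113.8 -29.4  65.5  31.5] F [ 7.8  7.9 -5.8] open 0.0193
```

View pics/s7.png

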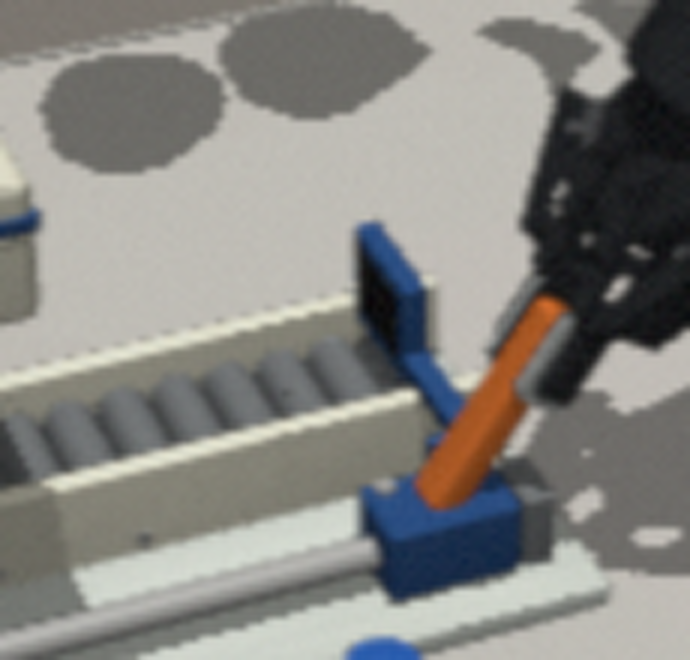

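Call:
jog_arm([
  [[-2.3, 0, 3.3, 0, 0, 0, -1], [-1.1, 0, 1.6, 0, 0, 0, -1], [0, 0, 0, 0, 0, 0, -1]],
])

```text
t: 6.4
eef_pos: [0.4798, 0.0195, 0.0969]
eef_rot: [179.7, 54.7, 90.4]
ft_force: [13.3, 23.4, -13.5]
opening: 0.019
```

```bash
python3 - <<'E'
from h import *
brief(); s,p,Rc=stat()
inv=R.from_euler('z',ST[2]).inv().apply(p-np.array([ST[0],ST[1],0]))*1000
a=Rc.apply([1,0,0]); a=R.from_euler('z',ST[2]).inv().apply(a)
print("tcp st",inv,"grasp pt",inv-11*a, a)
E
```

```text
t 6.4 p [0.4798 0.0195 0.0969] q [ 41.9  16.  -26.5 113.6 -29.5  65.8  31.9] F [ 13.3  23.4 -13.5] open 0.019
tcp st [ -91.87527117 -140.01637402   96.86454   ] grasp pt [ -91.90379192 -146.37673596  105.83922565] [ 0.0025928   0.57821472 -0.81588051]
```

Call:
jog_arm([
  [[0, 0, -3, 0, 0, 0, -0.4], [0, 0, 0, 0, 0, 0, 0.2], [0, 0, 0, 0, 0, 0, 1], [0, 0, 0, 0, 0, 0, 1]],
])

```text
t: 6.8
eef_pos: [0.479, 0.0122, 0.0982]
eef_rot: [179.9, 55.3, 90.2]
ft_force: [0.1, -0.6, -0.4]
opening: 0.0683
```

Call:
jog_arm([
  [[0, 0, 0, 0, 0, 0, 1], [-20, 0, 0, 0, 0, 0, 1], [-40, 0, 0, 0, 0, 0, 1], [-40, 0, 0, 0, 0, 0, 1], [-40, 0, 0, 0, 0, 0, 1]],
])

```text
t: 7.3
eef_pos: [0.4791, -0.068, 0.2145]
eef_rot: [179.9, 55.2, 90.2]
ft_force: [0.8, -0.8, -0.4]
opening: 0.0854
```

```bash
python3 - <<'E'
from h import *
brief(); s,p,Rc=stat()
c=cap("side"); crop(c,150,180,345,330,4,"s8.png"); cv2.imwrite("side8.png",c["img"])
c=cap("top"); crop(c,160,150,350,290,4,"t8.png"); cv2.imwrite("top8.png",c["img"])
th=RK[2]+np.pi/2
R1=best(Rc,[0,0,-1],[np.cos(th),np.sin(th),0]); print(R1.as_matrix().round(2))
v=[.47,-.20,.27]
above=np.array([RK[0],RK[1],.17])
half=Rc*R.from_rotvec((Rc.inv()*R1).as_rotvec()*.6)
print(1);rows(v,half); print(2);rows(above,R1,v,half)
E
```

```text
t 7.3 p [ 0.4791 -0.068   0.2145] q [ 47.1  11.1 -22.9 103.2 -27.2  83.   31.7] F [ 0.8 -0.8 -0.4] open 0.0854
[[-0.    0.79 -0.62]
 [ 0.   -0.62 -0.79]
 [-1.    0.   -0.  ]]
1
n 4 dist [ -11.9 -128.2   52.9] ang 30.4
[-29.1, -2.8, 18.9] [0.097, -0.087, 0.028]
[-27.3, -0.1, 21.5] [0.097, -0.087, 0.028]
[-25.3, 2.8, 23.7] [0.097, -0.087, 0.028]
[-23.1, 5.8, 25.4] [0.097, -0.087, 0.028]
2
n 4 dist [   4.2 -111.3 -100. ] ang 20.5
[17.6, 12.9, 30.4] [0.065, -0.058, 0.02]
[19.6, 14.4, 28.4] [0.065, -0.058, 0.02]
[21.5, 15.8, 26.2] [0.065, -0.058, 0.02]
[23.3, 17.0, 23.8] [0.065, -0.058, 0.02]
```

View pics/s8.png

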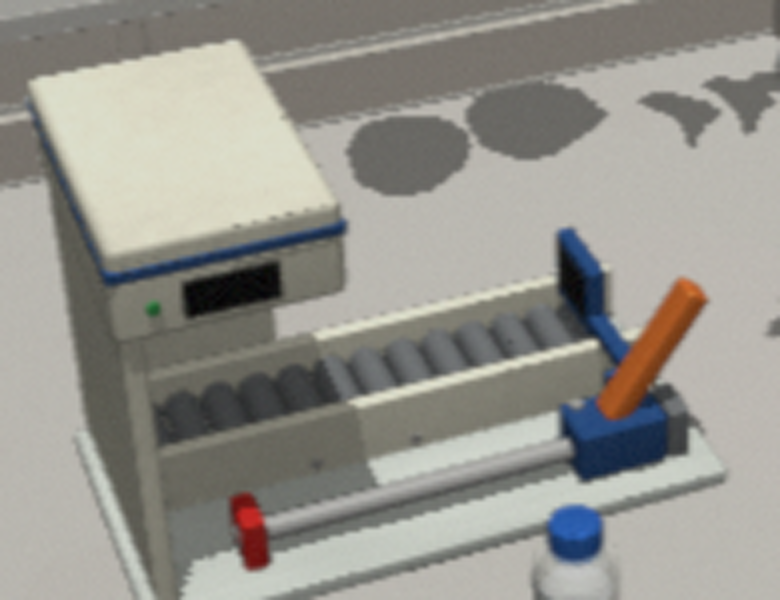

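View pics/t8.png

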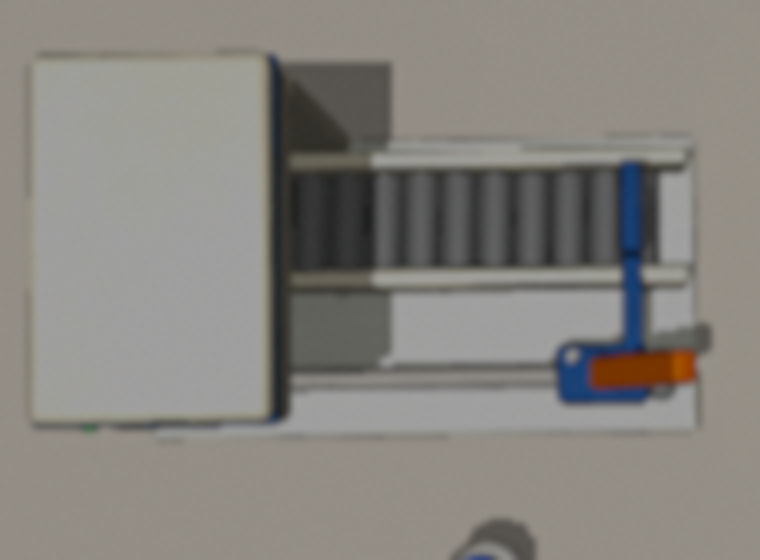

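Call:
jog_arm([
  [[-29, -3, 19, 0.097, -0.087, 0.028, 1], [-27.5, 0, 21.5, 0.097, -0.087, 0.028, 1], [-25.5, 3, 23.5, 0.097, -0.087, 0.028, 1], [-23, 6, 25.5, 0.097, -0.087, 0.028, 1], [17.5, 13, 30.5, 0.065, -0.058, 0.02, 1]],
])

```text
t: 7.9
eef_pos: [0.4724, -0.2258, 0.2458]
eef_rot: [-167.3, 79.6, 75.9]
ft_force: [0.5, 0.3, 0.1]
opening: 0.0851
```

Call:
jog_arm([
  [[19.5, 14.5, 28.5, 0.065, -0.058, 0.02, 1], [21.5, 16, 26, 0.065, -0.058, 0.02, 1], [23.5, 17, 24, 0.065, -0.058, 0.02, 1], [0, 0, 0, 0, 0, 0, 1]],
])

```text
t: 8.3
eef_pos: [0.4705, -0.307, 0.1608]
eef_rot: [-86.2, 89.1, 145.9]
ft_force: [0.1, 0.8, -0.7]
opening: 0.0852
```

```bash
python3 - <<'E'
from h import *
brief(); s,p,Rc=stat()
th=RK[2]+np.pi/2
R1=best(Rc,[0,0,-1],[np.cos(th),np.sin(th),0])
rows([RK[0],RK[1],.042-.011],R1)
c=cap("side"); crop(c,350,180,500,300,5,"s9.png")
c=cap("top"); crop(c,380,160,510,280,5,"t9.png")
E
```

```text
t 8.3 p [ 0.4705 -0.307   0.1608] q [ 44.6  12.2 -16.  100.5   3.5  68.7 -10.2] F [ 0.1  0.8 -0.7] open 0.0852
n 3 dist [   3.7   -4.4 -129.8] ang 0.9
[43.2, 2.5, 0.4] [0.0, 0.0, 0.005]
[43.3, 2.3, 0.4] [0.0, 0.0, 0.005]
[43.3, 2.1, 0.4] [0.0, 0.0, 0.005]
```

View pics/s9.png

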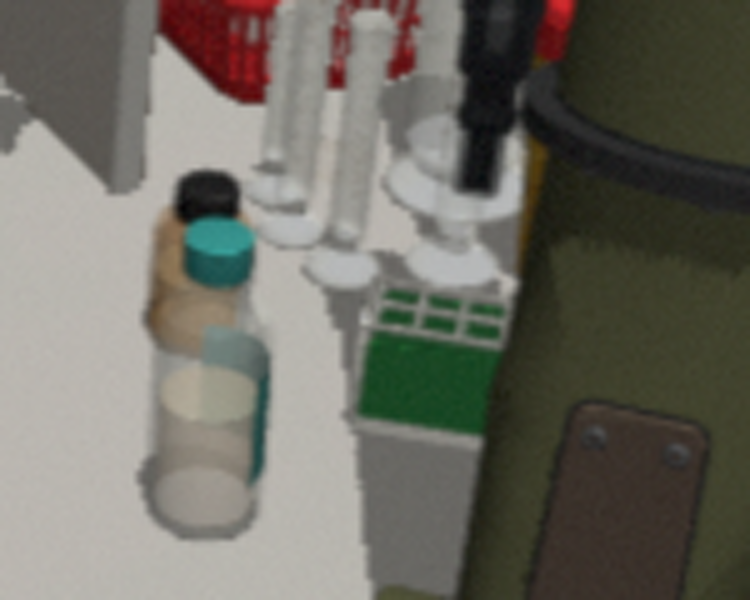

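View pics/t9.png

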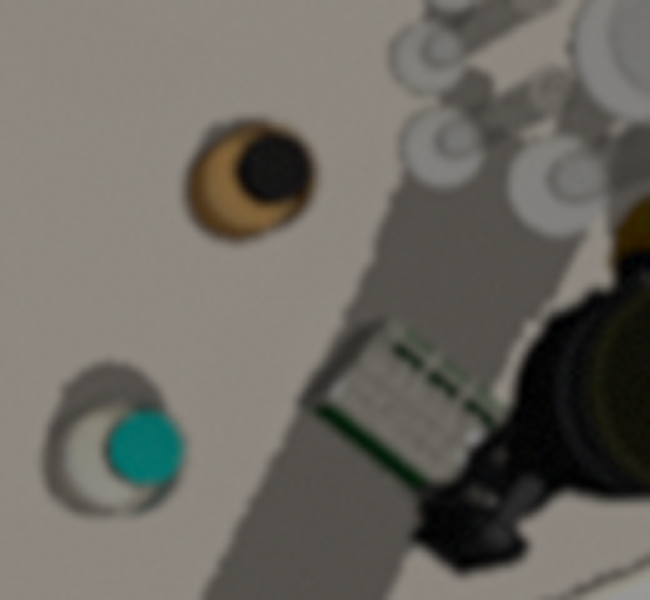

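Call:
jog_arm([
  [[35, 2.5, 0.5, 0, 0, 0.005, 1], [35, 2.5, 0.5, 0, 0, 0.005, 1], [0, 2, 0, 0, 0, 0.005, 1]],
])

```text
t: 8.7
eef_pos: [0.4752, -0.3092, 0.0921]
eef_rot: [-139.5, 89.9, 92.8]
ft_force: [-1.0, 0.9, 0.2]
opening: 0.0851
```

```bash
python3 - <<'E'
from h import *
brief(); s,p,Rc=stat()
th=RK[2]+np.pi/2
R1=best(Rc,[0,0,-1],[np.cos(th),np.sin(th),0])
rows([RK[0],RK[1],.042-.011],R1)
c=cap("top"); k=5
pr=(proj(c,[p,p+Rc.apply([0,.043,0]),p-Rc.apply([0,.043,0])])-[380,160]+.5)*k; print(pr.round())
crop(c,380,160,510,280,5,"t10.png")
E
```

```text
t 8.7 p [ 0.4752 -0.3092  0.0921] q [ 44.2  16.  -15.8 104.3   4.9  60.3 -11.2] F [-1.   0.9  0.2] open 0.0851
n 2 dist [ -1.   -2.1 -61.1] ang 0.3
[30.6, 0.3, 1.2] [0.002, -0.001, 0.001]
[30.6, 0.3, 1.2] [0.002, -0.001, 0.001]
[[447. 414.]
 [503. 340.]
 [391. 488.]]
```

View pics/t10.png

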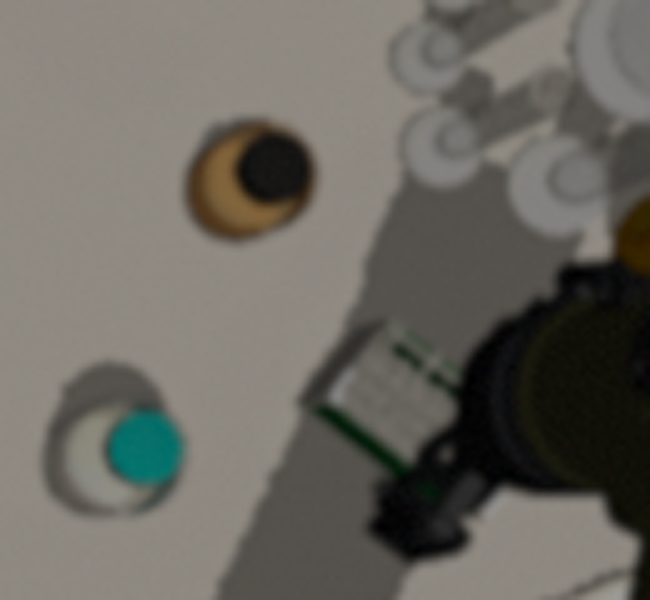

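Consistent: near fingertip at about (390,490), straddling the rack's green side. Lower and grip.

Call:
jog_arm([
  [[30.5, 0.5, 1, 0, 0, 0, 1], [30.5, 0.5, 1, 0, 0, 0, 1], [0, 0, 0, 0, 0, 0, 1], [0, 0, 0, 0, 0, 0, -0.3], [0, 0, 0, 0, 0, 0, -0.3]],
], force=50)

```text
t: 9.25
eef_pos: [0.4795, -0.3148, 0.0372]
eef_rot: [96.8, 89.4, -31.0]
ft_force: [-0.3, -0.2, 0.3]
opening: 0.0592
```

Call:
jog_arm([
  [[0, 0, 0, 0, 0, 0, -1], [0, 0, 0, 0, 0, 0, -1], [0, 0, 0, 0, 0, 0, -1], [0, 0, 0, 0, 0, 0, -1]],
])

```text
t: 9.65
eef_pos: [0.4791, -0.3147, 0.0371]
eef_rot: [95.8, 89.4, -32.0]
ft_force: [0.4, 0.2, 7.1]
opening: 0.0493
```

Call:
jog_arm([
  [[-15, 0, 0, 0, 0, 0, -1], [-40, 0, 0, 0, 0, 0, -1], [-40, 0, 0, 0, 0, 0, -1], [-40, 0, 0, 0, 0, 0, -1], [-40, 0, 0, 0, 0, 0, -1]],
])

```text
t: 10.15
eef_pos: [0.4761, -0.313, 0.2118]
eef_rot: [96.1, 89.6, -31.7]
ft_force: [1.1, -0.2, -3.0]
opening: 0.0497
```

```bash
python3 - <<'E'
from h import *
brief(); s,p,Rc=stat()
c=cap("side"); crop(c,330,100,530,300,3,"s11.png")
c=cap("top"); crop(c,380,130,580,290,3.5,"t11.png")
yw=R.from_euler('z',ST[2]); R1=best(Rc,[0,0,-1],yw.apply([1,0,0]))
v=S([2,-35,0]); v[2]=.22; rows(v,R1)
print(v)
E
```

```text
t 10.15 p [ 0.4761 -0.313   0.2118] q [ 45.1  10.  -16.1  96.9   2.9  73.1  -9.4] F [ 1.1 -0.2 -3. ] open 0.0497
n 11 dist [ 92.6 440.7   2.8] ang 38.5
[-0.5, -17.9, -36.8] [-0.061, 0.0, -0.002]
[-0.5, -15.6, -37.8] [-0.061, 0.0, -0.002]
[-0.5, -13.3, -38.7] [-0.061, 0.0, -0.002]
[-0.4, -10.9, -39.5] [-0.061, 0.0, -0.002]
[-0.4, -8.5, -40.1] [-0.061, 0.0, -0.002]
[-0.3, -6.0, -40.5] [-0.061, 0.0, -0.002]
[-0.3, -3.5, -40.8] [-0.061, 0.0, -0.002]
[-0.3, -1.0, -40.9] [-0.061, 0.0, -0.002]
[-0.3, 1.5, -40.9] [-0.061, 0.0, -0.002]
[-0.3, 4.0, -40.7] [-0.061, 0.0, -0.002]
[-0.3, 6.4, -40.4] [-0.061, 0.0, -0.002]
[0.57240221 0.12564971 0.22      ]
```

View pics/s11.png

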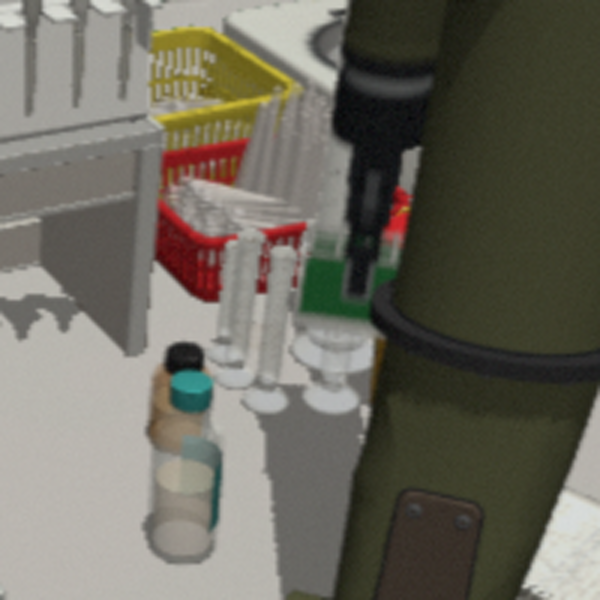

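View pics/t11.png

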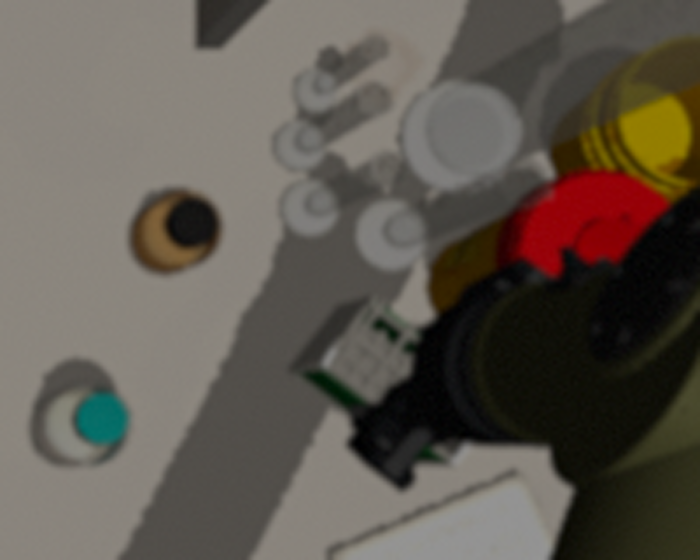

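Call:
jog_arm([
  [[-45, 0, 0, 0, 0, 0, -1], [-0.5, -18, -37, -0.061, 0, -0.002, -1], [-0.5, -15.5, -38, -0.061, 0, -0.002, -1], [-0.5, -13.5, -38.5, -0.061, 0, -0.002, -1], [-0.5, -11, -39.5, -0.061, 0, -0.002, -1]],
])

```text
t: 10.75
eef_pos: [0.5092, -0.151, 0.2557]
eef_rot: [-86.8, 89.8, 159.6]
ft_force: [1.5, -1.0, -4.0]
opening: 0.049
```

Call:
jog_arm([
  [[-0.5, -8.5, -40, -0.061, 0, -0.002, -1], [-0.5, -6, -40.5, -0.061, 0, -0.002, -1], [-0.5, -3.5, -41, -0.061, 0, -0.002, -1], [-0.5, -1, -41, -0.061, 0, -0.002, -1], [-0.5, 1.5, -41, -0.061, 0, -0.002, -1]],
])

```text
t: 11.25
eef_pos: [0.5515, 0.0494, 0.2584]
eef_rot: [-97.0, 89.3, 166.8]
ft_force: [1.4, -0.0, -3.1]
opening: 0.0494
```

Call:
jog_arm([
  [[-0.5, 4, -40.5, -0.061, 0, -0.002, -1], [-0.5, 6.5, -40.5, -0.061, 0, -0.002, -1], [0, 0, 0, 0, 0, 0, -1]],
])

```text
t: 11.55
eef_pos: [0.5676, 0.1363, 0.2596]
eef_rot: [-120.5, 88.9, 150.9]
ft_force: [-0.0, -0.1, -3.4]
opening: 0.0491
```

```bash
python3 - <<'E'
from h import *
brief(); s,p,Rc=stat()
yw=R.from_euler('z',ST[2]); R1=best(Rc,[0,0,-1],yw.apply([1,0,0]))
v=S([2,-33,0]); v[2]=.11; rows(v,R1)
c=cap("side"); crop(c,150,120,345,320,3,"s12.png")
c=cap("top"); crop(c,160,130,350,290,4,"t12.png")
E
```

```text
t 11.55 p [0.5676 0.1363 0.2596] q [ 17.   13.8 -38.5  89.4   7.8  80.5 -20.7] F [-0.  -0.1 -3.4] open 0.0491
n 4 dist [   4.8   -8.6 -149.6] ang 1.3
[37.4, 1.8, 2.5] [0.003, -0.002, 0.004]
[37.4, 1.6, 2.4] [0.003, -0.002, 0.004]
[37.4, 1.5, 2.4] [0.003, -0.002, 0.004]
[37.4, 1.3, 2.3] [0.003, -0.002, 0.004]
```

View pics/s12.png

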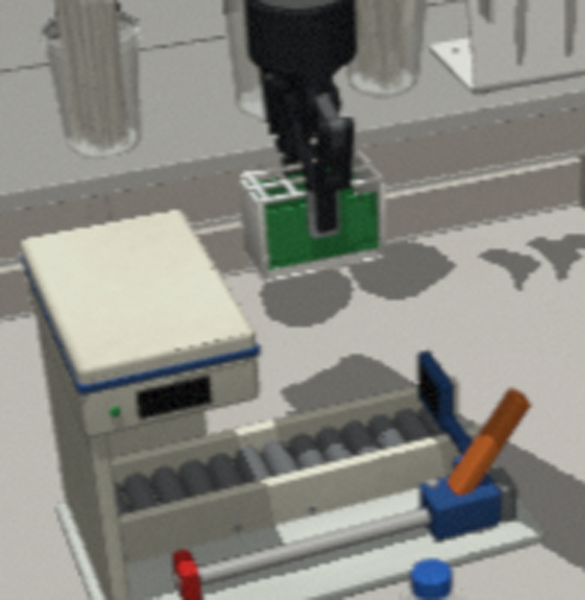

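View pics/t12.png

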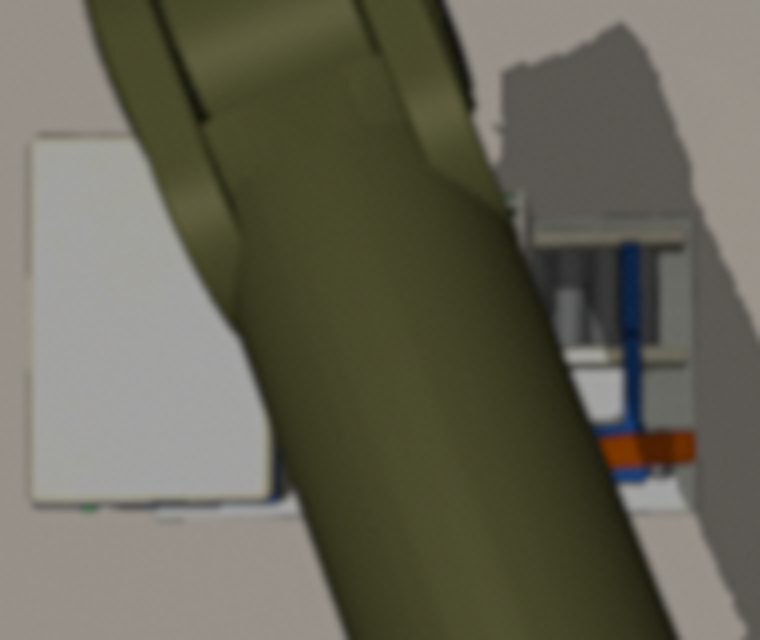

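```bash
python3 - <<'E'
from h import *
c=cap("top"); cv2.imwrite("pics/t13.png",c["img"])
c=cap("side"); cv2.imwrite("pics/s13.png",c["img"])
s,p,Rc=stat(); yw=R.from_euler('z',ST[2]); R1=best(Rc,[0,0,-1],yw.apply([1,0,0]))
v=S([2,-42,0]); v[2]=.16; rows(v,R1)
E
```

```text
n 3 dist [  3.7  -7.6 -99.3] ang 0.9
[33.1, 1.7, 2.6] [-0.001, -0.001, 0.005]
[33.1, 1.6, 2.6] [-0.001, -0.001, 0.005]
[33.1, 1.4, 2.6] [-0.001, -0.001, 0.005]
```

View pics/t13.png

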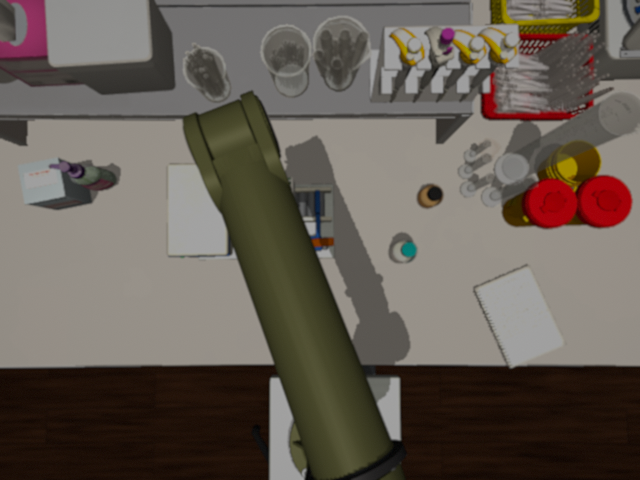

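View pics/s13.png

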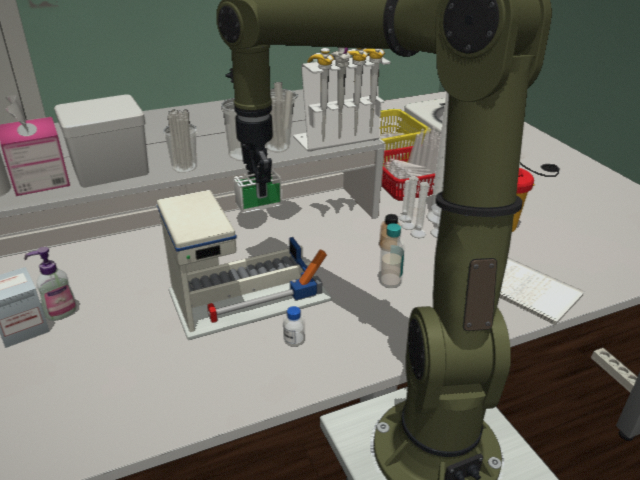

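Call:
jog_arm([
  [[33, 1.5, 2.5, 0, -0.001, 0.005, -1], [33, 1.5, 2.5, 0, -0.001, 0.005, -1], [33, 1.5, 2.5, 0, -0.001, 0.005, -1], [25, 0, 0, 0, 0, 0, -1], [0, 0, 0, 0, 0, 0, -1]],
])

```text
t: 12.25
eef_pos: [0.5697, 0.1174, 0.1317]
eef_rot: [-80.3, 89.5, -169.9]
ft_force: [-0.8, 0.2, -4.0]
opening: 0.0493
```

```bash
python3 - <<'E'
from h import *
brief(); s,p,Rc=stat()
yw=R.from_euler('z',ST[2]); R1=best(Rc,[0,0,-1],yw.apply([1,0,0]))
v=S([2,-42,0]); v[2]=.105; rows(v,R1)
print(((yw.inv()).apply(p-np.array([ST[0],ST[1],0]))*1000).round(1))
c=cap("side"); crop(c,180,170,340,320,4.5,"s14.png")
c=cap("top"); crop(c,160,130,350,290,4,"t14.png")
E
```

```text
t 12.25 p [0.5697 0.1174 0.1317] q [ 16.7  18.6 -36.6  99.2  11.9  66.6 -22.8] F [-0.8  0.2 -4. ] open 0.0493
n 1 dist [  2.7   1.2 -26.7] ang 0.5
[26.7, 3.0, -1.3] [-0.004, 0.001, 0.008]
[ -0.8 -43.2 131.7]
```

View pics/s14.png

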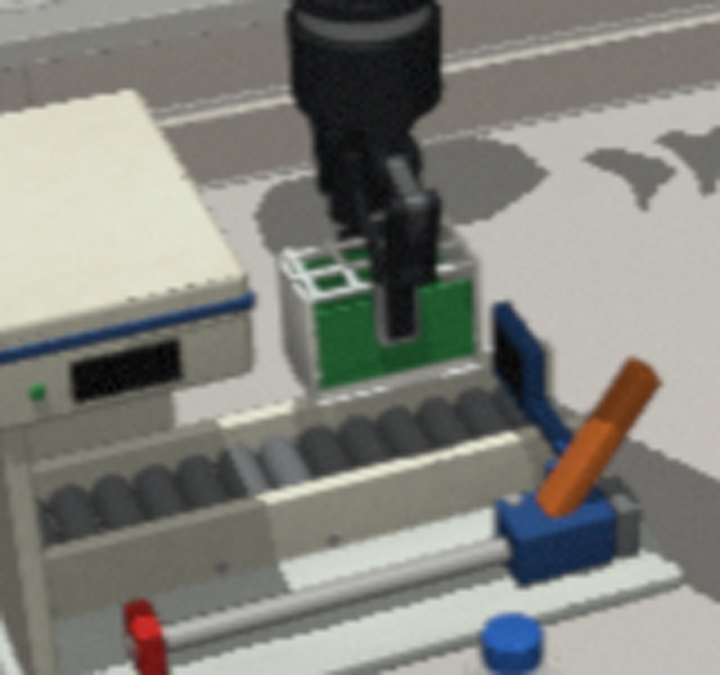

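Call:
jog_arm([
  [[27, 3, -1, -0.004, 0.001, 0.008, -1], [15, 0, 0, 0, 0, 0, -1], [0, 0, 0, 0, 0, 0, -1]],
])

```text
t: 12.65
eef_pos: [0.5747, 0.1209, 0.0927]
eef_rot: [102.3, 89.7, 13.1]
ft_force: [-0.7, -0.2, -3.4]
opening: 0.0494
```

```bash
python3 - <<'E'
from h import *
brief(); s,p,Rc=stat()
yw=R.from_euler('z',ST[2]); R1=best(Rc,[0,0,-1],yw.apply([1,0,0]))
v=S([2,-42,0]); v[2]=.08; rows(v,R1)
print(((yw.inv()).apply(p-np.array([ST[0],ST[1],0]))*1000).round(1))
c=cap("side"); crop(c,180,170,340,320,4.5,"s15.png")
E
```

```text
t 12.65 p [0.5747 0.1209 0.0927] q [ 15.8  21.1 -36.1 101.1  13.9  62.  -24.1] F [-0.7 -0.2 -3.4] open 0.0494
n 1 dist [ -2.2  -2.2 -12.7] ang 0.3
[12.7, -2.3, 2.2] [0.003, -0.001, -0.005]
[  4.2 -39.8  92.7]
```

View pics/s15.png

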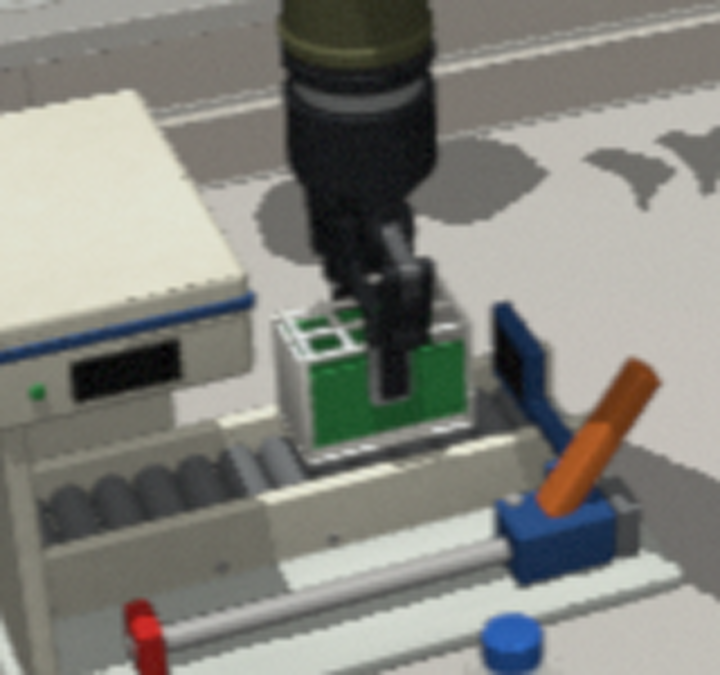

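Call:
jog_arm([
  [[0, -2, 0, 0.003, 0, -0.005, -1], [8, 0, 0, 0, 0, 0, -1], [3, 0, 0, 0, 0, 0, -1], [0, 0, 0, 0, 0, 0, -1]],
])

```text
t: 13.1
eef_pos: [0.5734, 0.1215, 0.0823]
eef_rot: [130.1, 89.9, 40.9]
ft_force: [0.4, -0.1, -3.9]
opening: 0.0485
```

```bash
python3 - <<'E'
from h import *
brief(); s,p,Rc=stat()
yw=R.from_euler('z',ST[2])
print(((yw.inv()).apply(p-np.array([ST[0],ST[1],0]))*1000).round(1))
c=cap("side"); crop(c,210,200,320,300,6,"s16.png")
E
```

```text
t 13.1 p [0.5734 0.1215 0.0823] q [ 15.5  21.8 -35.9 101.6  14.3  61.  -24.6] F [ 0.4 -0.1 -3.9] open 0.0485
[  3.  -39.1  82.3]
```

View pics/s16.png

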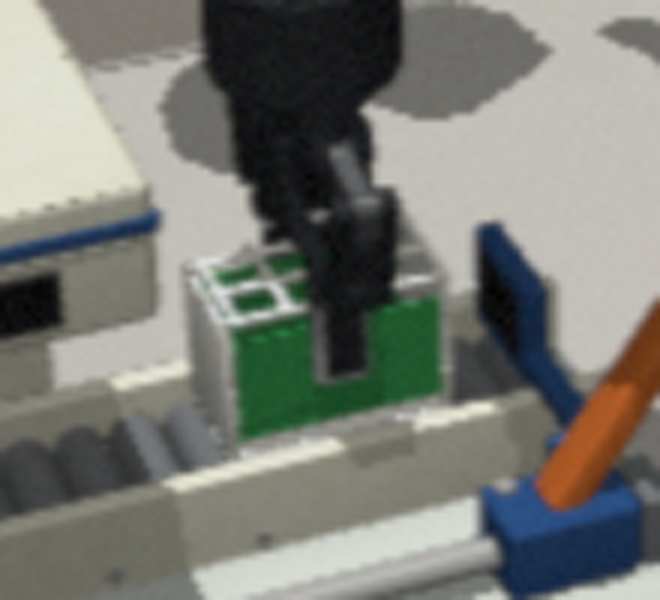

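In the lane; ~4 mm left to the rollers.

Call:
jog_arm([
  [[2, 0, 0, 0, 0, 0, -1], [1.5, 0, 0, 0, 0, 0, -1], [0, 0, 0, 0, 0, 0, -1]],
])

```text
t: 13.45
eef_pos: [0.5737, 0.1217, 0.0791]
eef_rot: [124.3, 89.8, 35.0]
ft_force: [0.0, 0.6, -3.2]
opening: 0.0492
```

Call:
jog_arm([
  [[1.5, 0, 0, 0, 0, 0, -1], [0, 0, 0, 0, 0, 0, -1]],
])

```text
t: 13.65
eef_pos: [0.5741, 0.1219, 0.0782]
eef_rot: [118.8, 89.8, 29.5]
ft_force: [-1.0, -0.4, -1.2]
opening: 0.0491
```

Call:
jog_arm([
  [[1, 0, 0, 0, 0, 0, -1], [0, 0, 0, 0, 0, 0, -0.2], [0, 0, 0, 0, 0, 0, 0.2], [0, 0, 0, 0, 0, 0, 0.6], [0, 0, 0, 0, 0, 0, 0.6]],
])

```text
t: 14.15
eef_pos: [0.5742, 0.1217, 0.0769]
eef_rot: [117.1, 89.8, 27.9]
ft_force: [-0.4, 0.8, -0.2]
opening: 0.0682
```

```bash
python3 - <<'E'
from h import *
brief(); s,p,Rc=stat()
c=cap("side"); crop(c,210,200,320,300,6,"s17.png")
E
```

```text
t 14.15 p [0.5742 0.1217 0.0769] q [ 15.4  22.2 -35.7 101.9  14.6  60.4 -24.9] F [-0.4  0.8 -0.2] open 0.0682
```

View pics/s17.png

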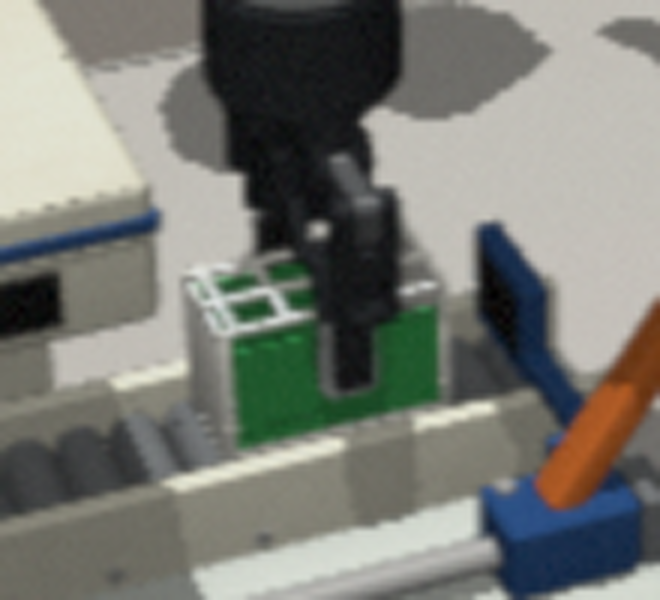

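Call:
jog_arm([
  [[-20, 0, 0, 0, 0, 0, 0.6], [-40, 0, 0, 0, 0, 0, 0.6], [-45, 0, 0, 0, 0, 0, 1], [-45, 0, 0, 0, 0, 0, 1], [0, 0, 0, 0, 0, 0, 1]],
])

```text
t: 14.7
eef_pos: [0.577, 0.1229, 0.234]
eef_rot: [102.5, 89.1, 13.2]
ft_force: [0.1, -0.4, 0.6]
opening: 0.0853
```

```bash
python3 - <<'E'
from h import *
brief(); s,p,Rc=stat()
c=cap("side"); crop(c,180,180,340,320,5,"s18.png")
t=np.radians(35); yw=R.from_euler('z',ST[2])
a=yw.apply([0,np.sin(t),-np.cos(t)]); R1=best(Rc,a,yw.apply([1,0,0]))
m=S([-92,-135,95]); rows(m-.08*a+[0,0,.03],R1)
E
```

```text
t 14.7 p [0.577  0.1229 0.234 ] q [ 17.9  13.9 -38.   92.2   8.9  76.  -20.6] F [ 0.1 -0.4  0.6] open 0.0853
n 5 dist [ -95.4 -143.6  -40.1] ang 34.9
[7.7, -19.5, 28.5] [0.001, 0.122, -0.002]
[4.3, -19.5, 29.2] [0.001, 0.122, -0.002]
[0.7, -19.5, 29.6] [0.001, 0.122, -0.002]
[-2.8, -19.4, 29.4] [0.001, 0.122, -0.002]
[-6.4, -19.4, 28.9] [0.001, 0.122, -0.002]
```

View pics/s18.png

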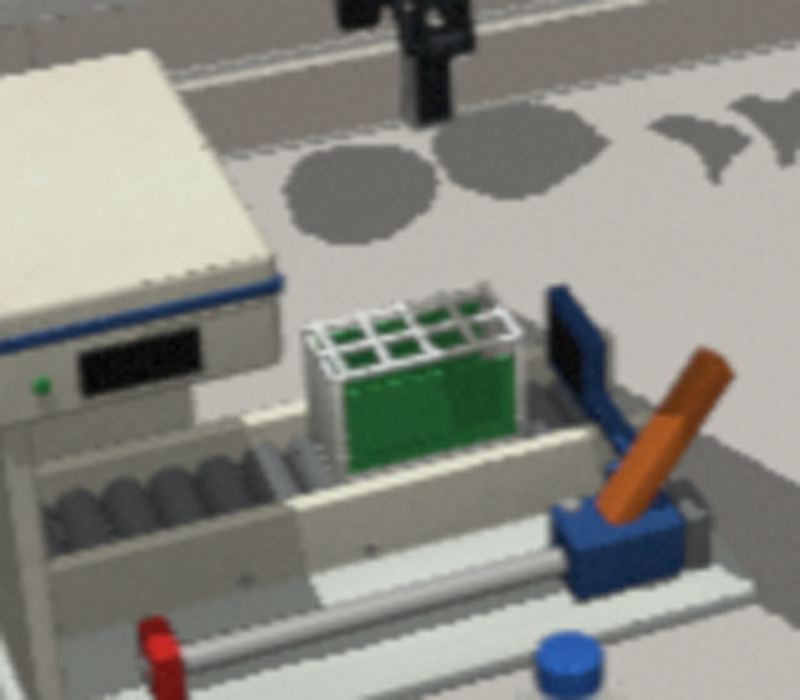

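Call:
jog_arm([
  [[7.5, -19.5, 28.5, 0, 0.122, -0.002, 1], [4.5, -19.5, 29, 0, 0.122, -0.002, 1], [0.5, -19.5, 29.5, 0, 0.122, -0.002, 1], [-3, -19.5, 29.5, 0, 0.122, -0.002, 1], [-6.5, -19.5, 29, 0, 0.122, -0.002, 1]],
])

```text
t: 15.25
eef_pos: [0.4766, -0.0237, 0.1874]
eef_rot: [-179.5, 54.7, 91.2]
ft_force: [0.2, -1.0, -0.1]
opening: 0.0855
```

Call:
jog_arm([
  [[0, 0, 0, 0, 0, 0, 1]],
])

```text
t: 15.35
eef_pos: [0.4741, -0.0311, 0.1829]
eef_rot: [-178.5, 54.8, 91.2]
ft_force: [-0.5, -0.5, -0.5]
opening: 0.0851
```

```bash
cat > hg.py <<'E'
from h import *
brief(); s,p,Rc=stat()
t=np.radians(35); yw=R.from_euler('z',ST[2])
a=yw.apply([0,np.sin(t),-np.cos(t)]); R1=best(Rc,a,yw.apply([1,0,0]))
m=S([-92,-135,95])
print("err in R1 frame (x,y,z):", (R1.inv().apply(m+.003*a-p)*1000).round(1))
rows(m-.06*a,R1)
E
python3 hg.py
```

```text
t 15.35 p [ 0.4741 -0.0311  0.1829] q [ 49.5  11.6 -28.9 107.3 -27.4  78.1  29.6] F [-0.5 -0.5 -0.5] open 0.0851
err in R1 frame (x,y,z): [106.9   6.2   4.9]
n 1 dist [  5.9  21.2 -38.7] ang 1.1
[43.8, 6.5, 4.9] [-0.019, -0.003, 0.006]
```

Call:
jog_arm([
  [[20, 3, 2.5, -0.01, -0.002, 0.003, 1], [20, 3, 2.5, -0.01, -0.002, 0.003, 1], [0, 0, 0, 0, 0, 0, 1]],
])

```text
t: 15.65
eef_pos: [0.4811, -0.0015, 0.1496]
eef_rot: [179.6, 55.0, 91.4]
ft_force: [-0.2, 0.1, 0.3]
opening: 0.0851
```

```bash
python3 hg.py
```

```text
t 15.65 p [ 0.4811 -0.0015  0.1496] q [ 47.4  13.4 -30.5 109.7 -27.6  72.7  30.3] F [-0.2  0.1  0.3] open 0.0851
err in R1 frame (x,y,z): [62.6 -1.1 10. ]
n 1 dist [-1.  -8.4 -5.4] ang 1.1
[-0.4, -1.3, 10.0] [0.018, 0.0, 0.007]
```

Call:
jog_arm([
  [[0, -1, 10, 0.015, 0, 0.005, 1], [0, 0, 0, 0, 0, 0, 1], [0, 0, 0, 0, 0, 0, 1]],
])

```text
t: 15.95
eef_pos: [0.4829, -0.0126, 0.1468]
eef_rot: [179.4, 55.2, 90.2]
ft_force: [1.4, 0.0, -0.8]
opening: 0.0858
```

```bash
python3 hg.py; python3 - <<'E'
from h import *
c=cap("side"); crop(c,210,180,360,300,5,"s19.png")
E
```

```text
t 15.95 p [ 0.4829 -0.0126  0.1468] q [ 47.9  13.7 -29.9 109.6 -27.4  72.4  30.5] F [ 1.4  0.  -0.8] open 0.0858
err in R1 frame (x,y,z): [66.8 -2.9 -0.7]
n 1 dist [-2.9  2.7 -2.7] ang 0.4
[3.7, -2.9, -0.7] [0.003, 0.004, -0.005]
```

View pics/s19.png

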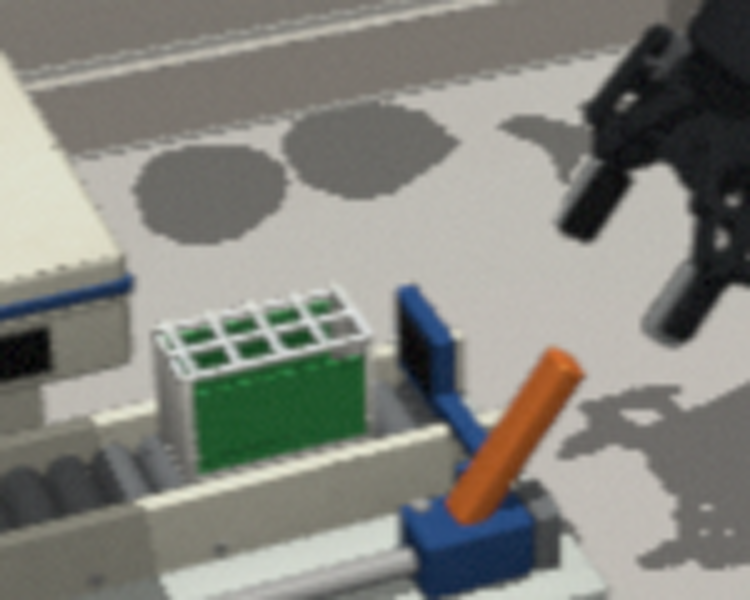

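Call:
jog_arm([
  [[20, -1.5, 0, 0.003, 0.004, -0.005, 1], [20, -1, 0, 0, 0, 0, 1], [15, 0, 0, 0, 0, 0, 1], [0, 0, 0, 0, 0, 0, 1]],
])

```text
t: 16.4
eef_pos: [0.4786, 0.0213, 0.1008]
eef_rot: [-179.8, 54.9, 91.1]
ft_force: [0.2, -1.0, 0.1]
opening: 0.0853
```

```bash
python3 hg.py; python3 - <<'E'
from h import *
c=cap("side"); crop(c,210,180,360,300,5,"s20.png")
c=cap("top"); crop(c,250,170,390,270,5,"t20.png")
E
```

```text
t 16.4 p [0.4786 0.0213 0.1008] q [ 45.7  16.3 -31.1 113.3 -27.9  65.9  30.2] F [ 0.2 -1.   0.1] open 0.0853
err in R1 frame (x,y,z): [9.5 1.  0.7]
n 2 dist [  1.4 -31.2  43.4] ang 0.3
[-26.7, 0.4, 0.3] [0.001, -0.001, 0.002]
[-26.7, 0.4, 0.3] [0.001, -0.001, 0.002]
```

View pics/s20.png

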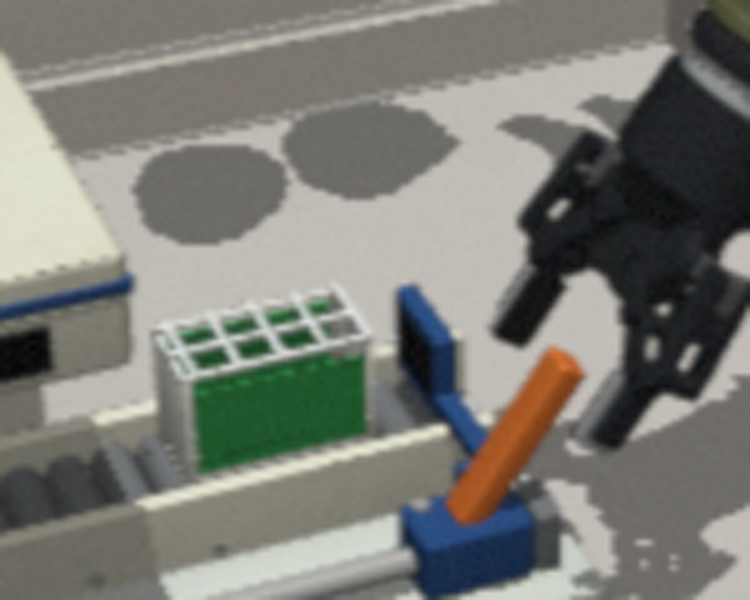

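View pics/t20.png

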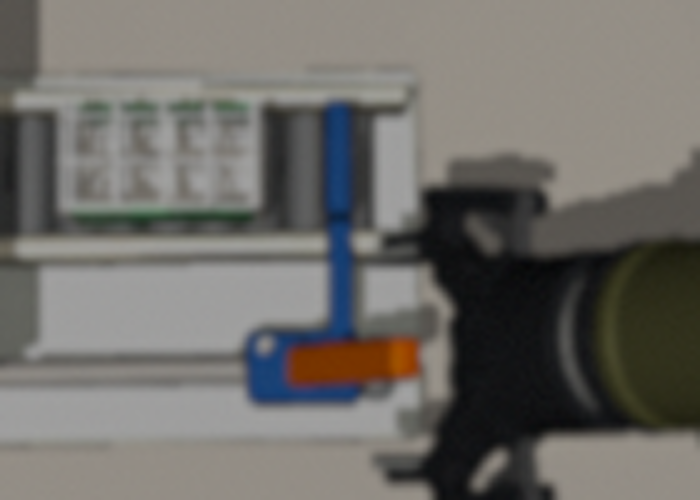

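Call:
jog_arm([
  [[6, 0.5, -1, 0, 0, 0, 1], [6, 0.5, -1, 0, 0, 0, 0], [0, 0, 0, 0, 0, 0, -1], [0, 0, 0, 0, 0, 0, -1], [0, 0, 0, 0, 0, 0, -1]],
], force=60)

```text
t: 17.0
eef_pos: [0.4808, 0.0283, 0.0929]
eef_rot: [-180.0, 54.9, 90.8]
ft_force: [-0.2, 0.0, 0.2]
opening: 0.0281
```

Call:
jog_arm([
  [[0, 0, 0, 0, 0, 0, -1], [0, 0, 0, 0, 0, 0, -1], [0, 0, 0, 0, 0, 0, -1], [0, 0, 0, 0, 0, 0, -1]],
])

```text
t: 17.4
eef_pos: [0.4798, 0.0286, 0.093]
eef_rot: [-179.8, 54.9, 91.0]
ft_force: [-5.9, -0.2, 5.7]
opening: 0.0195
```

```bash
python3 hg.py; python3 - <<'E'
from h import *
c=cap("side"); crop(c,210,180,360,300,5,"s21.png")
E
```

```text
t 17.4 p [0.4798 0.0286 0.093 ] q [ 45.1  16.8 -31.4 113.8 -28.   64.5  30. ] F [-5.9 -0.2  5.7] open 0.0195
err in R1 frame (x,y,z): [-0.9 -0.3  2.2]
n 2 dist [  0.2 -38.5  51.1] ang 0.2
[-32.0, -0.2, 1.0] [0.0, -0.001, 0.002]
[-32.0, -0.2, 1.1] [0.0, -0.001, 0.002]
```

View pics/s21.png

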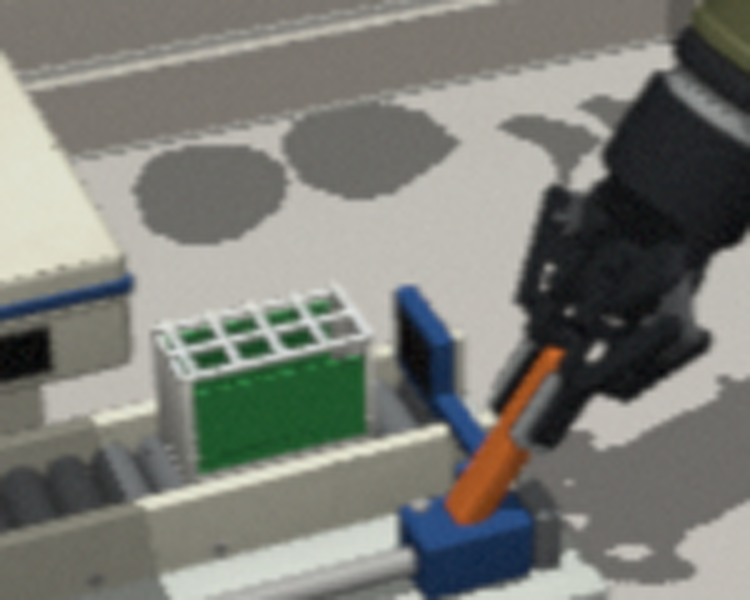

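Call:
jog_arm([
  [[2.9, 0, -4.1, 0, 0, 0, -1], [4.3, -0.1, -6.2, 0, 0, 0, -1], [4.6, -0.1, -6.6, 0, 0, 0, -1], [4.6, -0.1, -6.6, 0, 0, 0, -1], [4.6, -0.1, -6.6, 0, 0, 0, -1]],
])

```text
t: 17.95
eef_pos: [0.4794, 0.0649, 0.093]
eef_rot: [-179.9, 55.0, 90.9]
ft_force: [-5.4, -2.0, 4.2]
opening: 0.0194
```

Call:
jog_arm([
  [[4.6, -0.1, -6.6, 0, 0, 0, -1], [4.6, -0.1, -6.6, 0, 0, 0, -1], [4.6, -0.1, -6.6, 0, 0, 0, -1], [4.6, -0.1, -6.6, 0, 0, 0, -1], [4.6, -0.1, -6.6, 0, 0, 0, -1]],
])

```text
t: 18.45
eef_pos: [0.479, 0.106, 0.093]
eef_rot: [180.0, 54.9, 90.7]
ft_force: [-3.1, -2.8, 3.8]
opening: 0.0197
```

```bash
python3 hg.py; python3 - <<'E'
from h import *
c=cap("side"); crop(c,150,170,330,310,4.4,"s22.png")
E
```

```text
t 18.45 p [0.479 0.106 0.093] q [ 40.4  14.8 -35.1 116.7 -31.   59.5  24.6] F [-3.1 -2.8  3.8] open 0.0197
err in R1 frame (x,y,z): [-45.3  -0.3  65.6]
n 3 dist [   1.  -115.8   51.1] ang 0.1
[-36.1, -0.2, 21.8] [0.0, -0.0, 0.0]
[-36.1, -0.1, 21.8] [0.0, -0.0, 0.0]
[-36.1, -0.1, 21.8] [0.0, -0.0, 0.0]
```

View pics/s22.png

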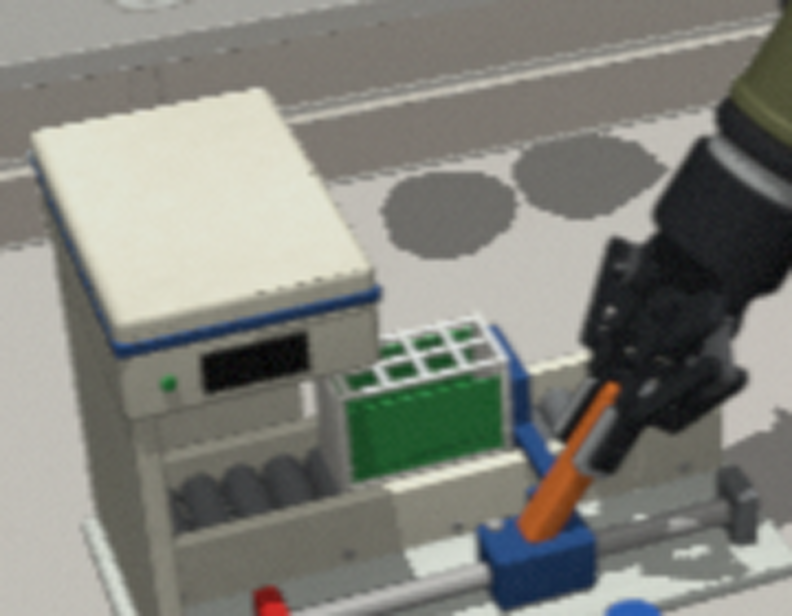

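Call:
jog_arm([
  [[4.6, -0.1, -6.6, 0, 0, 0, -1], [4.6, -0.1, -6.6, 0, 0, 0, -1], [4.6, -0.1, -6.6, 0, 0, 0, -1], [4.6, -0.1, -6.6, 0, 0, 0, -1], [4.6, -0.1, -6.6, 0, 0, 0, -1]],
])

```text
t: 19.0
eef_pos: [0.4785, 0.1459, 0.0931]
eef_rot: [179.9, 55.0, 90.6]
ft_force: [3.1, -2.5, -0.7]
opening: 0.0191
```

Call:
jog_arm([
  [[4.6, -0.1, -6.6, 0, 0, 0, -1], [4.6, -0.1, -6.6, 0, 0, 0, -1], [4.6, -0.1, -6.6, 0, 0, 0, -1], [0, 0, 0, 0, 0, 0, -1]],
])

```text
t: 19.4
eef_pos: [0.4782, 0.1709, 0.0931]
eef_rot: [179.7, 55.0, 90.5]
ft_force: [8.5, 2.2, -7.2]
opening: 0.0196
```

```bash
python3 hg.py; python3 - <<'E'
from h import *
c=cap("side"); crop(c,150,170,330,310,4.4,"s23.png")
E
```

```text
t 19.4 p [0.4782 0.1709 0.0931] q [ 35.8  14.1 -38.1 118.  -32.8  55.1  19.5] F [ 8.5  2.2 -7.2] open 0.0196
err in R1 frame (x,y,z): [-82.5  -0.4 118.8]
n 5 dist [   1.8 -180.7   51. ] ang 0.2
[-29.1, -0.1, 23.7] [0.0, -0.0, -0.0]
[-29.1, -0.1, 23.7] [0.0, -0.0, -0.0]
[-29.1, -0.1, 23.7] [0.0, -0.0, -0.0]
[-29.1, -0.1, 23.7] [0.0, -0.0, -0.0]
[-29.1, -0.1, 23.8] [0.0, -0.0, -0.0]
```

View pics/s23.png

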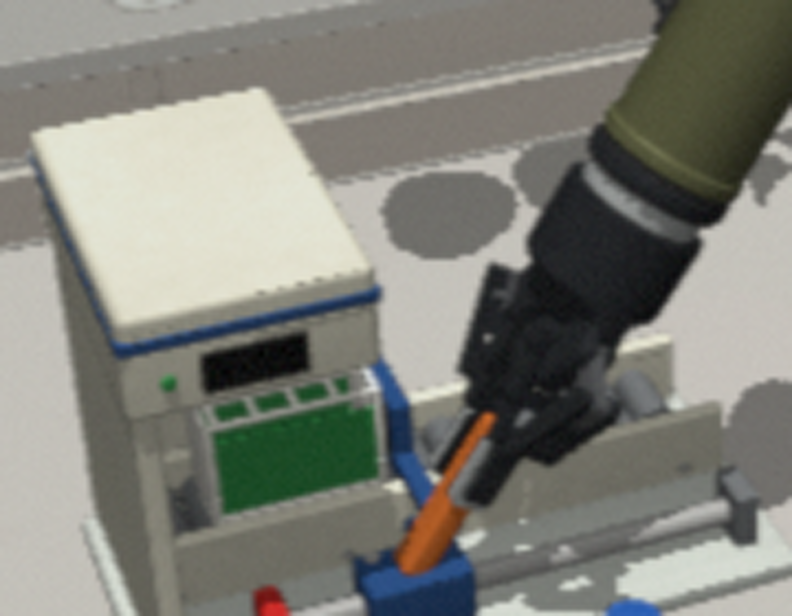

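Call:
jog_arm([
  [[3.4, -0.1, -4.9, 0, 0, 0, -1], [3.4, -0.1, -4.9, 0, 0, 0, -1], [3.4, -0.1, -4.9, 0, 0, 0, -1], [3.4, -0.1, -4.9, 0, 0, 0, -1], [3.4, -0.1, -4.9, 0, 0, 0, -1]],
])

```text
t: 19.95
eef_pos: [0.4779, 0.199, 0.0931]
eef_rot: [179.7, 55.0, 90.4]
ft_force: [8.3, -2.6, -5.0]
opening: 0.0191
```

Call:
jog_arm([
  [[1.7, 0, -2.5, 0, 0, 0, -1], [1.7, 0, -2.5, 0, 0, 0, -1], [0, 0, 0, 0, 0, 0, -1]],
])

```text
t: 20.25
eef_pos: [0.4778, 0.2054, 0.0931]
eef_rot: [179.7, 55.0, 90.4]
ft_force: [9.0, 0.7, -8.6]
opening: 0.0191
```

```bash
python3 hg.py|head -2; python3 - <<'E'
from h import *
c=cap("side"); crop(c,150,170,330,310,4.4,"s24.png")
c=cap("top"); crop(c,190,160,350,280,5,"t24.png")
E
```

```text
t 20.25 p [0.4778 0.2054 0.0931] q [ 33.   14.1 -39.6 118.2 -33.4  52.5  16.3] F [ 9.   0.7 -8.6] open 0.0191
err in R1 frame (x,y,z): [-102.3   -0.4  147.1]
```

View pics/s24.png

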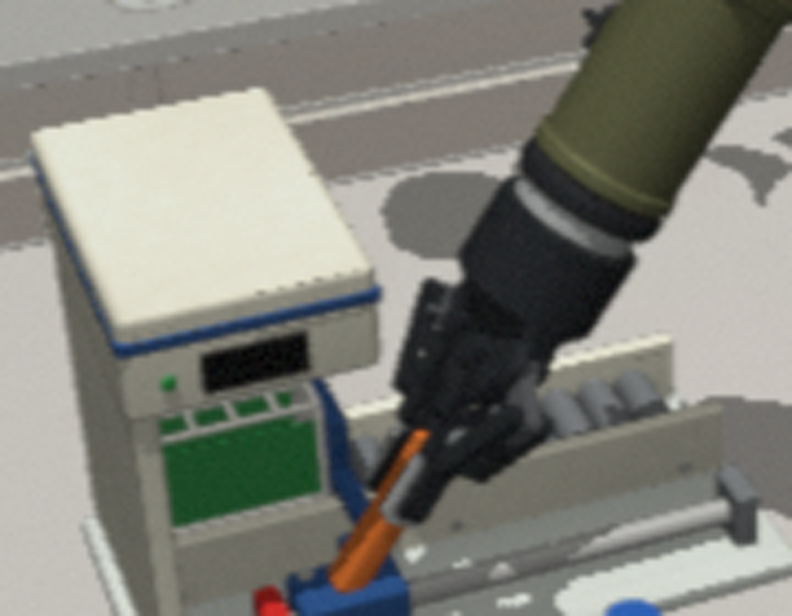

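View pics/t24.png

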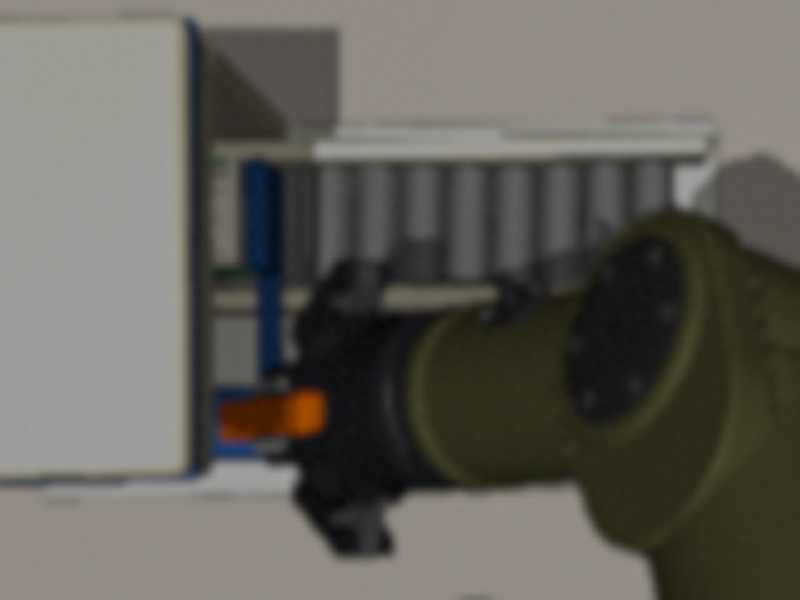

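Call:
jog_arm([
  [[1.2, 0, -1.7, 0, 0, 0, -1], [1.2, 0, -1.7, 0, 0, 0, -1], [0, 0, 0, 0, 0, 0, -1]],
])

```text
t: 20.65
eef_pos: [0.4779, 0.2082, 0.0931]
eef_rot: [179.7, 55.1, 90.4]
ft_force: [6.5, -5.3, -3.1]
opening: 0.0194
```

Call:
jog_arm([
  [[1.2, 0, -1.7, 0, 0, 0, -1], [1.2, 0, -1.7, 0, 0, 0, -1], [0, 0, 0, 0, 0, 0, -1]],
])

```text
t: 20.95
eef_pos: [0.4779, 0.2083, 0.093]
eef_rot: [179.9, 55.3, 90.4]
ft_force: [-1.9, -22.2, 10.8]
opening: 0.0193
```

Call:
jog_arm([
  [[1.2, 0, -1.7, 0, 0, 0, -1], [1.2, 0, -1.7, 0, 0, 0, -1], [0, 0, 0, 0, 0, 0, -1]],
])

```text
t: 21.25
eef_pos: [0.478, 0.2085, 0.0929]
eef_rot: [-180.0, 55.5, 90.4]
ft_force: [-10.1, -38.5, 25.4]
opening: 0.0193
```

Call:
jog_arm([
  [[-1.7, 0, 2.5, 0, 0, 0, -1], [-1.7, 0, 2.5, 0, 0, 0, -1], [0, 0, 0, 0, 0, 0, -1]],
])

```text
t: 21.55
eef_pos: [0.4779, 0.2083, 0.093]
eef_rot: [179.8, 55.2, 90.3]
ft_force: [0.7, -13.3, 4.4]
opening: 0.0192
```

```bash
python3 - <<'E'
from h import *
brief()
c=cap("side"); crop(c,150,170,330,310,4.4,"s25.png")
E
```

```text
t 21.55 p [0.4779 0.2083 0.093 ] q [ 32.7  14.1 -39.7 118.1 -33.3  52.3  15.7] F [  0.7 -13.3   4.4] open 0.0192
```

View pics/s25.png

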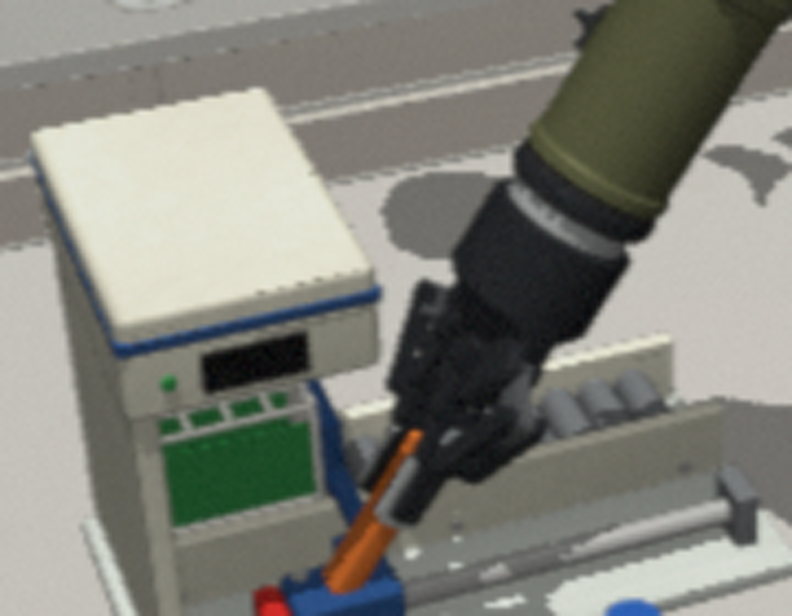

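Call:
jog_arm([
  [[-0.6, 0, 0.8, 0, 0, 0, -1], [0, 0, 0, 0, 0, 0, 0.2], [0, 0, 0, 0, 0, 0, 0.6], [0, 0, 0, 0, 0, 0, 0.6], [0, 0, 0, 0, 0, 0, 0.6]],
])

```text
t: 22.1
eef_pos: [0.4753, 0.2119, 0.0933]
eef_rot: [-179.9, 54.9, 91.0]
ft_force: [-0.7, 1.2, -0.5]
opening: 0.0685
```

Call:
jog_arm([
  [[-10, 0, 0, 0, 0, 0, 0.6], [-25, 0, 0, 0, 0, 0, 0.6], [-40, 0, 0, 0, 0, 0, 0.6], [-40, 0, 0, 0, 0, 0, 0.6], [-40, 0, 0, 0, 0, 0, 0.6]],
])

```text
t: 22.6
eef_pos: [0.4769, 0.1211, 0.2221]
eef_rot: [-180.0, 55.0, 90.8]
ft_force: [0.0, -0.3, -0.3]
opening: 0.0686
```

Call:
jog_arm([
  [[-40, 0, 20, 0, 0, 0, 0.6], [-40, 0, 20, 0, 0, 0, 0.6], [0, 0, 0, 0, 0, 0, 0.6]],
])

```text
t: 22.9
eef_pos: [0.4807, 0.0367, 0.2655]
eef_rot: [179.5, 55.2, 89.8]
ft_force: [0.4, -0.2, 0.2]
opening: 0.0683
```

```bash
python3 - <<'E'
from h import *
brief()
c=cap("side"); cv2.imwrite("pics/s26f.png",c["img"]); crop(c,150,170,330,310,4.4,"s26.png")
c=cap("top"); crop(c,190,160,350,280,5,"t26.png"); cv2.imwrite("pics/t26f.png",c["img"])
# predicted rack green panel/top corners and carriage at 0.18
st=np.array(ST)
P=[S([x,y,z]) for x,y,z in [(-22,114+46,107),(-22,114-46,107),(-22,114-46,41),(0,65,95),(-95,45-17,119.6),(-113,45-40+56,48),(-113,45-40,48)]]
s=cap("side"); print(((proj(s,P)-[150,170]+.5)*4.4).round())
E
```

```text
t 22.9 p [0.4807 0.0367 0.2655] q [ 46.1   3.9 -31.3 105.  -31.8  82.8  22.3] F [ 0.4 -0.2  0.2] open 0.0683
[[134. 446.]
 [314. 403.]
 [324. 506.]
 [309. 398.]
 [434. 443.]
 [390. 595.]
 [497. 567.]]
```

View pics/s26.png

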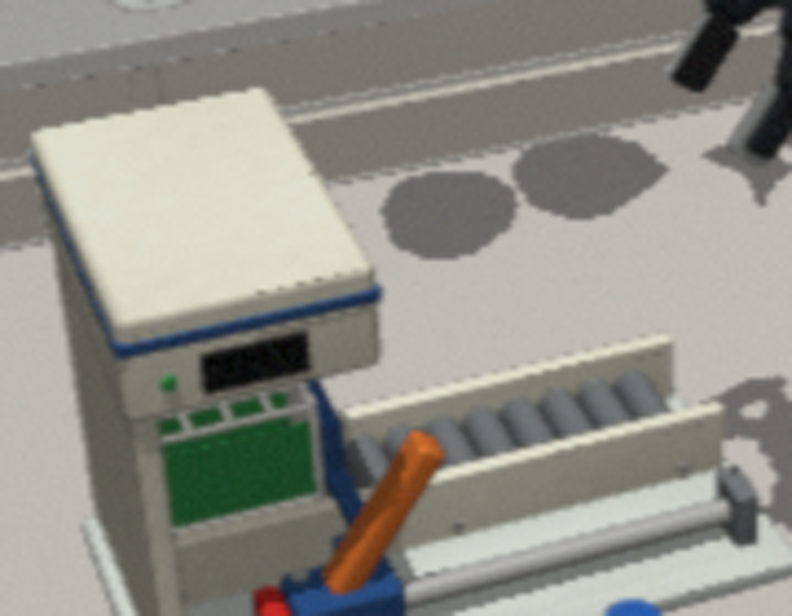

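View pics/t26.png

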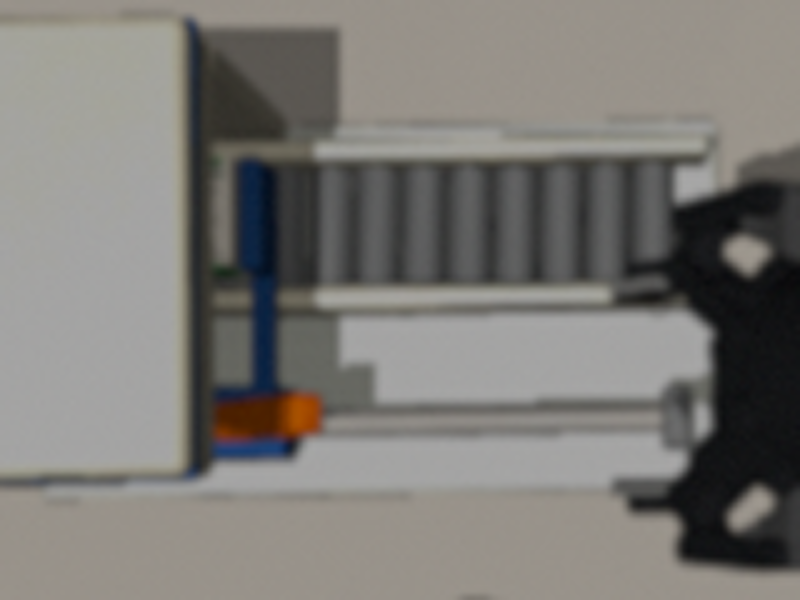

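View pics/s26f.png

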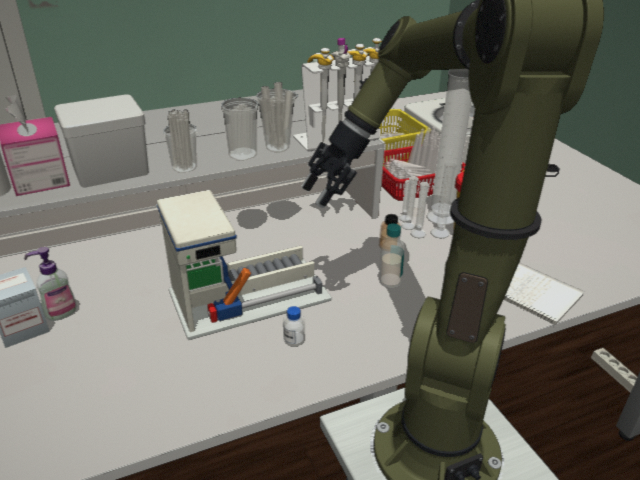

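```bash
python3 - <<'E'
from h import *
c=cap("side"); crop(c,170,250,270,335,7,"s27.png")
E
```

```text
(no output)
```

View pics/s27.png

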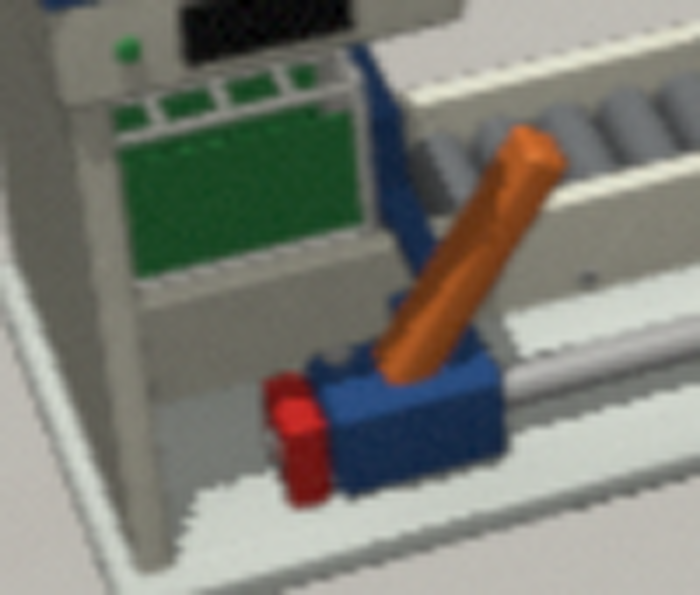

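The carriage block at (415,425) sits against the red stop at (300,440). The rack stands upright in the bay, touching the pusher. The tool is clear, so I'm handing in.

```bash
python3 - <<'E'
from h import *
print(env.finish_job()); brief()
E
```

```text
the job is handed in; nothing more can be done
None
the job is handed in; nothing more can be done
```

The reader is loaded and the job is handed in. It took about 23 s of the 69 s allowed.

1. **Carriage back:** I gripped the orange handle and drew the carriage to its rear stop. The tool stopped moving while the force rose to about 23 N, and the pictures showed the block against the grey stop.
2. **Rack on rollers:** I picked up the rack across its width and set it upright and lengthwise on the rollers, about 10 mm behind the loading point, inside the 30 mm allowed. I then let go of it and moved clear.
3. **Carriage forward:** I gripped the handle again, leaning back about 35 degrees, and slid the carriage about 180 mm to the red stop. The pusher rolled the rack in, with the push force reaching about 39 N at the stop. I eased the load, opened the fingers and backed away.

**Last checks:**
- The side view shows the block against the red stop.
- The rack stands upright under the hood against the pusher, within about 2–3 pixels of where it should be.
- The three bottles stand where they were.
- The tool is clear, with forces near zero.

**Disagreements:** The handle's x position under the fingers was about 3 mm off my camera estimate, which I allowed for. At the hood's top, the camera fit was off by a few pixels, so I left it out of the station fit.

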